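Pack up a bronze collar on the stake

ROBOT

A 6-joint arm with a two-finger parallel gripper is mounted at the origin on the work surface; the furniture and walls round the work are solid. World frame = base frame: x ahead of the robot, y to its left, z up, the work surface at z = 0. Lengths are in m, angles in rad, forces in N, time in s.
With the tool pointing down it reaches from about 0.325 to 1 m from the base axis. Payload 5.1 kg.
Tool frame: the origin (TCP) lies midway between the tips of the shut fingers; the grasp point (between the pads) lies manip.grasp_offset behind it (manip.grasp_offset is the distance from the TCP to the grasp point, in m); x points along the fingers, z is the direction in which the jaws open and shut, and the axes are right-handed (so a half turn about x gives the same grasp; the last joint's range is limited). The gripper opens to 85 mm and grips with 20 to 120 N. Pads are 22 mm wide; open, the fingers measure 114 mm over their backs; the gripper's body (76 mm by 85 mm) begins 54 mm behind the grasp point. The pads swing forward as they close: fully open they stand 13 mm farther back than shut.
Start: joints at [-1.302, 0.124, 1.65, -0, 1.367, -0.083], TCP at [0.224, -0.61, 0.231] pointing down, gripper open.
Joint ranges: [-2.61, 2.61], [-1.02, 2.33], [0.03, 2.71], [-1.35, 4.49], [0.32, 2.68], [-2.91, 2.91]. Speed limits (rad/s): [2.57, 2.57, 3.14, 3.14, 3.14, 3.14].

INTERFACE

Orientations are given as a unit quaternion [w, x, y, z].
In Python, from plant import manip gives the robot as it stands. The module is installed in compiled form; this text tells all that it offers.
- The arm moves only by the shell command python3 -m inch 'ROWS'. ROWS is JSON, a list of rows, each an object of numbers: "dx", "dy", "dz": the shift along the world's x, y, z in cm; "wx", "wy", "wz": the turn, a rotation vector about the world's x, y, z in rad; "fingers": the finger opening in cm, from 0 to 8.54. In form: [{"dx": .., "dy": .., "dz": .., "wx": .., "wy": .., "wz": .., "fingers": ..}, ...]. A call has 1 to 5 rows; each row is the pose to reach, as a shift and turn from the pose commanded when the call began; what a row does not reach only later rows make up. A row lasts 1/12 s, in which the tool goes at most 41.7 mm and 7.16 degrees, less where a joint would pass 70% of its speed; a pose out of reach is approached as far as the arm can. A call with a gripper value outside its range is refused whole. The fingers move at their own pace and stop on an object; the grip force is fixed at half the most. Time passes only in rows, so rows that repeat a pose let the fingers close. It gives the time, the measured TCP pose, the force and the opening at its end, in the units of the state.
- manip.state(): the state, without advancing time (a new reading comes with each control period).
- manip.read_camera(name): name is "scene" or "top"; returns the picture (480x640x3 uint8, red, green, blue); there is no depth.
- manip.get_calibration(name): a dict with "vertical_fov" (degrees; the focal length in pixels is half the picture's height over the tangent of half this angle, whatever the lens; pixels are square), "cx", "cy" (the principal point, pixels), "eye" and "orientation" of the camera in the world. Camera axes: x right, y down, z forward; pixel columns grow to the right and rows downward; lengths in m; the calibration is good to about 2 mm. A picture is of the moment at which its call begins. get_calibration takes no time and is no camera call.
- manip.close_job(): hands the job in, once; it reports no verdict.
The state is a dict: "clock": time; "q": joint angles; "joint_velocities": joint speeds; "tau": joint torques, N m; "ee_pos": TCP position; "tool_rot": TCP orientation; "force": force on the tool from outside, world axes, zero at the start; "moment": the same for the moment, N m; "gripper_width": opening from 0.0 (shut) to 1.0 (fully open).
Only numpy, scipy, OpenCV 4.12 (cv2) and the standard library are available. Lean on these libraries where they do the work, as an engineer would, in place of code of your own. Each camera call takes 0.05 s, during which the arm holds its last target. There are 200 camera calls.

TASK

Set the bronze collar up for chasing. Slide each brass packing plate in the rack out past the rack's front edge to get a grip on it, and lay all the plates there are flat in one neat pile on the flat stake that is held in the vice, centred on it and lengthways along it; then lift the collar alone out of the bin and set it upright on the middle of the pile. Never let a plate drop onto the bench, and leave the other casting in the bin and the things round about where they are.

Things in the scene. Friction and masses are not known exactly. Their poses are not given: they have to be found in the camera images.
- plate_rack: Grey plate rack, 114 (x) x 150 (y) x 45 mm, fixed, origin under its centre. Three lanes along y, at x = -36, 0 and +36 mm, each 30 mm wide, floor 45 mm above the bench, open at both ends. Ribs 6 mm wide beside the lanes stand 3.5 mm above their floors: a plate in its lane is nearly flush and has no grip at its sides. The front is its +y end, at the robot's left.
- rack_front (a point): Middle of the rack's front edge, at lane-floor height 45 mm; rack's axes. Near it (room x, y in m): upright black visor 0.15 high at x 0.41 to 0.48, y 0.03 to 0.21; black pot 0.13 high at x over 0.66, y over 0.05; steel offcuts 0.09 high at y over 0.15. A hose arches 0.25 high left of the robot's base and can stop a wide shoulder turning right: lean the tool then.
- flat_stake: Flat stake: a small steel anvil held upright in the green bench vice, fixed; head 22 (x) x 56 (y, along the vice jaws, away from the robot) x 14 mm on a thin neck. Origin at the foot of the neck, on the vice's 118 mm high jaws. The vice's place and heading vary a little from start to start.
- stake_top (a point): Centre of the stake's flat top face, about 148 mm above the bench and 30 mm above the vice jaws; same axes as the stake. The plates are 6 mm wider than the head and stick out 32 mm at both its ends.
- castings_bin: Blue open bin, outside 210 (x) x 160 (y) x 50 mm high, walls and floor 5 mm, fixed; origin under its centre. Holds the bronze collar and a sprue button, either one to the left.
- bronze_collar_center (a point): Bronze collar: a stepped ring, 52 mm across its lower flange, 20 mm high, 0.14 to 0.24 kg; hold it by the outside of the flange, its lower half; this point is its centre, half-way up (10 mm above its underside); z axis up. In the bin at the start.
- bronze_collar: The bronze collar itself; origin at the centre of its underside.
- sprue_button_center (a point): Sprue button: cone-shaped cast lump 44 mm wide at its foot, 46 mm high, stands in the bin and stays there; centre, half-way up.
- plate_0_center (a point): Centre of a flat brass packing plate, 28 (x) x 120 (y, its length) x 4 mm, 0.11 kg, slippery, two dark dots on top; it starts flat in a lane, length along it, front end 8 to 20 mm behind the rack's front edge. Two or three of the three are there; an absent one reads None. It slides when a fingertip presses on it with a few newtons and moves along the lane, or pushes its end.
- plate_0: The same plate; origin at the centre of its underside, y axis along its length, z up.
- plate_1_center (a point): Centre of a flat brass packing plate, 28 (x) x 120 (y, its length) x 4 mm, 0.11 kg, slippery, two dark dots on top; it starts flat in a lane, length along it, front end 8 to 20 mm behind the rack's front edge. Two or three of the three are there; an absent one reads None. It slides when a fingertip presses on it with a few newtons and moves along the lane, or pushes its end.
- plate_1: The same plate; origin at the centre of its underside, y axis along its length, z up.
- plate_2_center (a point): Centre of a flat brass packing plate, 28 (x) x 120 (y, its length) x 4 mm, 0.11 kg, slippery, two dark dots on top; it starts flat in a lane, length along it, front end 8 to 20 mm behind the rack's front edge. Two or three of the three are there; an absent one reads None. It slides when a fingertip presses on it with a few newtons and moves along the lane, or pushes its end.
- plate_2: The same plate; origin at the centre of its underside, y axis along its length, z up.
- chasing_hammer: Bystander, not to be disturbed: chasing hammer with a wooden handle, 229 mm long, beyond the rack; origin at the centre of its underside.
- paste_tin: Bystander, not to be disturbed: round tin with a red lid, 65 mm across, 32 mm high, at the back end of the rack; origin at the centre of its underside.
- polish_bar: Bystander, not to be disturbed: brown bar of polishing compound 111 x 46 x 33 mm, at the back end of the rack; origin at the centre of its underside.
There are look-alikes about, which are no part of the job. Leave any purple look-alike of the part that bears sprue_button_center alone.

How it is judged:
On the way:
1. every plate that is there lies in one flat pile on the stake, before the collar goes on (horizontal distance between each of plate_0_center, plate_1_center, plate_2_center and stake_top below 0.015 m and z of plate_0_center in the frame of stake_top between -0.002 and 0.0145 m and angle between each of plate_0, plate_1, plate_2's own z axis and vertical below 0.06 rad and angle between the y axis of each of plate_0, plate_1, plate_2 and the y axis of flat_stake, either way round below 0.2 rad and linear speed of each of plate_0, plate_1, plate_2 below 0.03 m/s and z of plate_1_center in the frame of stake_top between -0.002 and 0.0145 m and z of plate_2_center in the frame of stake_top between -0.002 and 0.0145 m), for 0.2 s.
At the end, for the whole second after the job is handed in: All plates present lie flat in one pile on the stake, each centred within 15 mm and in line with it within 0.2 rad; the collar stands upright and still on top of them, within 15 mm of its middle; the sprue button is still in the bin (all of step 1 and horizontal distance between bronze_collar_center and stake_top below 0.015 m and angle between bronze_collar's own z axis and vertical below 0.1 rad and linear speed of bronze_collar below 0.02 m/s and z of bronze_collar_center in the frame of stake_top between 0.014 and 0.027 m and z of bronze_collar_center in the frame of plate_0 above 0.01 m and z of bronze_collar_center in the frame of plate_1 above 0.01 m and z of bronze_collar_center in the frame of plate_2 above 0.01 m and x of sprue_button_center in the frame of castings_bin between -0.1 and 0.1 m and y of sprue_button_center in the frame of castings_bin between -0.076 and 0.076 m and height (world z) of sprue_button_center below 0.05 m); the robot touches nothing.
It fails at once if a plate drops onto the bench (height (world z) of any of plate_0_center, plate_1_center, plate_2_center below 0.025 m).
It fails at once if a bystander is pushed more than 30 mm (distance of any of chasing_hammer, paste_tin, polish_bar from where it was at the start of the episode above 0.03 m).
Of plate_0, plate_1, plate_2 only 2 to 3 are there at a start; the rules pass over those that are not, and their reading is None.
At some moment in a run one of bronze_collar, sprue_button may be knocked a few centimetres aside while the robot is not near it.
It also fails if it takes over 210 s, if anything falls off the work surface, if the arm or the gripper's body presses on something with over 40 N, if the wrist force passes 120 N, or if a joint passes its speed limit or range.

## Working session

There is one attempt and no reset: what is moved stays moved. The work goes in short steps, Python scripts to look and compute and a shell command to move; the robot and the scene stay as the last step left them, time stands still between calls to the robot, and variables do not carry over. Pictures are saved under pics/ and viewed, about 12 in all and at most 16, crops included, and the job is handed in when it is done.

```bash
mkdir -p pics
cat > h.py <<'E'
import numpy as np,cv2
from scipy.spatial.transform import Rotation as R
from plant import manip
def cal(n):
    c=manip.get_calibration(n); f=240/np.tan(np.radians(c["vertical_fov"])/2)
    q=np.array(c["orientation"],float); return c,f,R.from_quat(np.r_[q[1:],q[0]]).as_matrix(),np.array(c["eye"])
def ray(n,u,v):
    c,f,M,e=cal(n); return e,M@np.array([(u-c["cx"])/f,(v-c["cy"])/f,1.])
def onz(n,u,v,z):
    e,d=ray(n,u,v); return e+d*(z-e[2])/d[2]
def proj(n,p):
    c,f,M,e=cal(n); a=M.T@(np.array(p)-e); return a[:2]/a[2]*f+[c["cx"],c["cy"]]
def snap(n,name):
    im=manip.read_camera(n)[:,:,::-1].copy(); cv2.imwrite(f"pics/{name}.png",im); return im
def tri(a,b):
    (e,d),(g,k)=ray(*a),ray(*b); d=d/np.linalg.norm(d);k=k/np.linalg.norm(k)
    s=np.linalg.lstsq(np.c_[d,-k],g-e,rcond=None)[0]; p,q=e+s[0]*d,g+s[1]*k
    return (p+q)/2,np.linalg.norm(p-q)
E
python3 - <<'E'
from h import *
snap("scene","s0");snap("top","t0")
for n in("scene","top"):print(manip.get_calibration(n))
print(manip.grasp_offset,manip.state())
E
```

```text
{'vertical_fov': 46.63265157590061, 'cx': 314.6655235311673, 'cy': 237.06083925066, 'eye': array([-0.02647162,  0.73979884,  0.82700674]), 'orientation': array([ 0.13655331, -0.28769578,  0.8628944 , -0.39242527])}
{'vertical_fov': 56.055986015310246, 'cx': 315.19615293184285, 'cy': 239.26477648976328, 'eye': array([0.39033921, 0.09121464, 0.97591837]), 'orientation': array([-0.01239613,  0.70812994, -0.7048678 ,  0.03949312])}
0.0187 {'clock': 0.1, 'q': array([-1.30156263e+00,  1.24456276e-01,  1.65153050e+00,  5.72875419e-06,
        1.36750106e+00, -8.26011884e-02]), 'joint_velocities': array([ 0.00045874, -0.00132341, -0.00382473, -0.00079063,  0.00057575,
        0.00115093]), 'tau': array([-5.03318770e-04, -4.24929178e+01, -3.66654110e+01, -4.29354088e-05,
        3.99257726e-03,  5.21315513e-06]), 'ee_pos': array([ 0.22383068, -0.60966172,  0.23016944]), 'tool_rot': array([ 0.57927383,  0.40520672,  0.58030306, -0.40434849]), 'force': array([ 0.60908343,  0.66248022, -0.06020467]), 'moment': array([-0.02180976,  0.04567108, -0.0118773 ]), 'gripper_width': 0.9999945554828902}
```

View pics/s0.png

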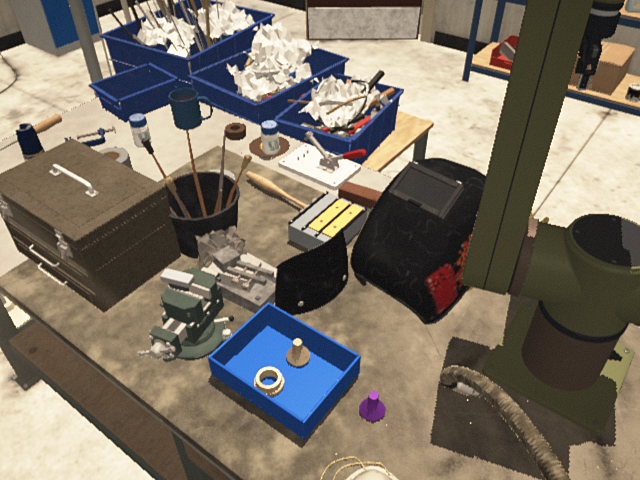

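View pics/t0.png

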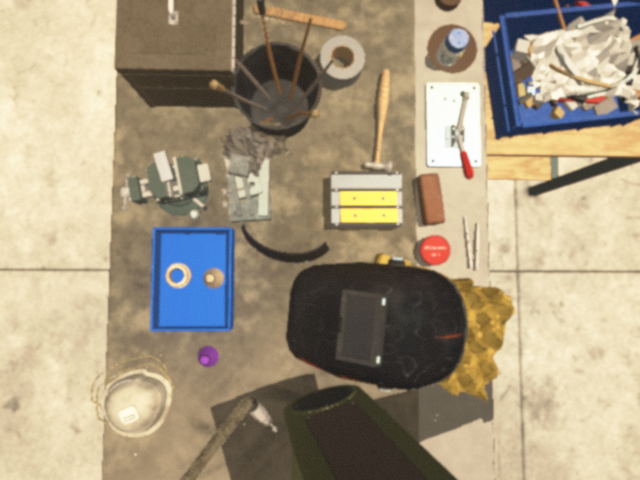

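The scene view shows two yellow plates in the rack (about 335,218), and the vice with the stake at about 190,280. It also shows the bin with the collar (268,381) and sprue button (297,352), and a purple look-alike outside the bin (372,405). In the top view the plates are at (369,197) and (369,214). The far lane is empty. The collar is at (178,275), the button at (213,278), and the stake and vice are near (170,182). I'll measure these next.

Run:
```python
from h import *
s=cv2.imread("pics/s0.png");t=cv2.imread("pics/t0.png")
for n,im,roi in(("scene",s,(280,180,380,260)),("top",t,(325,165,410,235))):
    x0,y0,x1,y1=roi;hsv=cv2.cvtColor(im[y0:y1,x0:x1],cv2.COLOR_BGR2HSV)
    m=cv2.inRange(hsv,(20,100,120),(35,255,255))
    k,l,st,c=cv2.connectedComponentsWithStats(m)
    for i in range(1,k):
        if st[i,4]>60:
            cc=c[i]+[x0,y0]; r=cv2.minAreaRect(np.argwhere(l==i)[:,::-1].astype(np.float32)); 
            b=cv2.boxPoints(r)+[x0,y0]
            print(n,st[i,4],cc.round(1),onz(n,*cc,.049).round(4),[onz(n,*p,.049)[:2].round(3).tolist() for p in b])
print("bin/collar", onz("top",178,275,.025),onz("top",213,278,.025), onz("scene",268,381,.025),onz("scene",297,352,.03))
for p in((331,173),(402,173),(402,228),(331,228)):print("rack",onz("top",*p,.0485).round(3))
for p in((152,228),(234,228),(234,330),(152,330)):print("bin",onz("top",*p,.05).round(3))
print("helmet", onz("top",340,265,.2).round(3),onz("top",400,290,.2).round(3),"heltop scene",[onz("scene",430,160,z).round(3) for z in(.1,.2,.3)])
a=cv2.resize(s[255:365,130:250],None,fx=5,fy=5,interpolation=2);b=cv2.resize(t[140:225,115:215],None,fx=5,fy=5,interpolation=2)
cv2.imwrite("pics/vs.png",a)
cv2.imwrite("pics/vt.png",b)
```

```text
scene 394 [327.9 214.8] [ 0.544  -0.0499  0.049 ] [[0.558, 0.005], [0.559, -0.124], [0.53, -0.108], [0.53, 0.017]]
scene 407 [341.5 220.5] [ 0.508  -0.0516  0.049 ] [[0.522, 0.003], [0.524, -0.125], [0.495, -0.111], [0.494, 0.014]]
top 902 [368.  197.5] [ 0.5466 -0.0542  0.049 ] [[0.562, 0.004], [0.563, -0.113], [0.531, -0.113], [0.53, 0.004]]
top 884 [368.8 214.8] [ 0.5104 -0.0556  0.049 ] [[0.526, 0.004], [0.527, -0.115], [0.496, -0.115], [0.495, 0.004]]
bin/collar [0.38413537 0.34016681 0.025     ] [0.37811557 0.26782156 0.025     ] [0.37736343 0.3507296  0.025     ] [0.37319494 0.27673613 0.03      ]
rack [0.598 0.023 0.048]
rack [ 0.599 -0.126  0.048]
rack [ 0.483 -0.125  0.048]
rack [0.482 0.023 0.048]
bin [0.48  0.388 0.05 ]
bin [0.481 0.222 0.05 ]
bin [0.274 0.219 0.05 ]
bin [0.274 0.382 0.05 ]
helmet [0.403 0.019 0.2  ] [ 0.361 -0.085  0.2  ] heltop scene [array([ 0.435, -0.309,  0.1  ]), array([ 0.371, -0.165,  0.2  ]), array([ 0.308, -0.02 ,  0.3  ])]
```

View pics/vs.png

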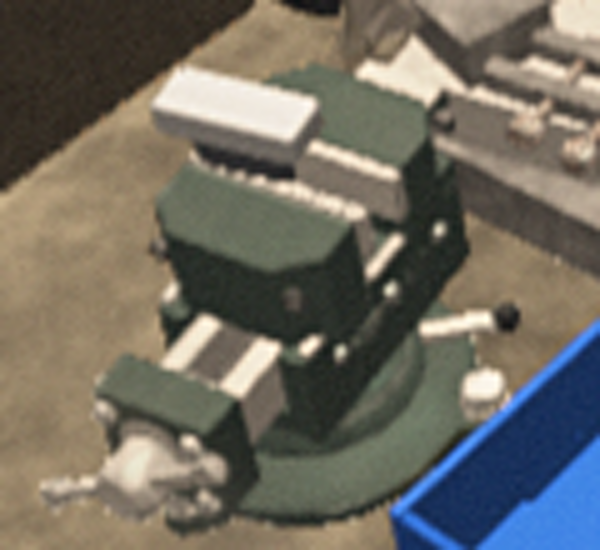

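View pics/vt.png

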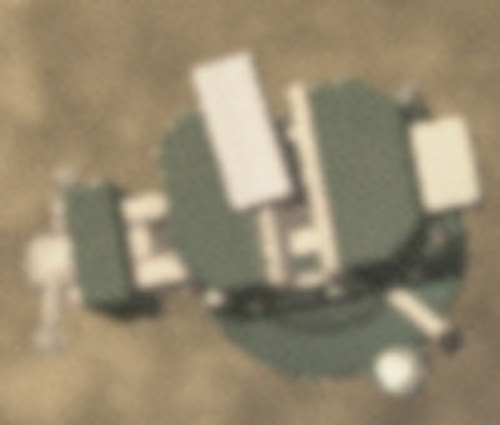

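The stake's top face is a light rectangle. In the scene crop its corners are about (175,67), (318,97), (302,140) and (155,105). In the top crop they are (193,72), (248,53), (292,192) and (235,210).

Run:
```python
from h import *
s=cv2.imread("pics/s0.png");t=cv2.imread("pics/t0.png")
A={}
for n,im,o,poly in(("scene",s,(130,255),[(175,67),(318,97),(302,140),(155,105)]),("top",t,(115,140),[(193,72),(248,53),(292,192),(235,210)])):
    P=np.array(poly)/5.+o; A[n]=P.mean(0)
    print(n,P.mean(0),[onz(n,*p,.148)[:2].round(4).tolist() for p in P],onz(n,*P.mean(0),.148))
print(tri(("scene",*A["scene"]),("top",*A["top"])))
# plates heights
for a,b in(((327.9,214.8),(368,197.5)),((341.5,220.5),(368.8,214.8))):print("plate",tri(("scene",*a),("top",*b)))
# collar
for n,im,roi in(("scene",s,(225,320,340,415)),("top",t,(157,240,230,320))):
    x0,y0,x1,y1=roi;h=cv2.cvtColor(im[y0:y1,x0:x1],cv2.COLOR_BGR2HSV)
    m=cv2.inRange(h,(5,20,60),(35,255,255));m=cv2.morphologyEx(m,cv2.MORPH_CLOSE,np.ones((5,5)))
    for c in cv2.findContours(m,0,2)[0]:
        if len(c)>15:
            e=cv2.fitEllipse(c);r=cv2.boundingRect(c);ct=np.array(e[0])+[x0,y0];A.setdefault(n+"c",[]).append(ct)
            print(n,cv2.contourArea(c),ct.round(1),np.round(e[1],1),r,onz(n,*ct,.013).round(4))
print(tri(("scene",*A["scenec"][0]),("top",*A["topc"][0])))
```

```text
scene [177.5  275.45] [[0.6127, 0.3421], [0.5612, 0.3226], [0.5503, 0.3404], [0.6038, 0.359]] [0.58177756 0.34103227 0.148     ]
top [163.4  166.35] [[0.6063, 0.358], [0.6137, 0.3382], [0.562, 0.3208], [0.555, 0.3413]] [0.58420932 0.3395853  0.148     ]
(array([0.58430453, 0.33991239, 0.14578209]), np.float64(0.001018043414925571))
plate (array([ 0.54758645, -0.0549603 ,  0.04399364]), np.float64(0.000182305643553164))
plate (array([ 0.51110932, -0.05636473,  0.04419194]), np.float64(0.00036149435219746544))
scene 437.5 [247.1 401.6] [17.5 44.4] (0, 67, 38, 28) [0.385  0.3964 0.013 ]
scene 607.5 [269.2 380.7] [26.8 29.4] (29, 47, 30, 29) [0.3821 0.3432 0.013 ]
scene 411.0 [297.6 353. ] [21.3 27.5] (62, 18, 23, 29) [0.3795 0.2679 0.013 ]
scene 402.0 [313.5 315.5] [ 19.6 204.6] (76, 0, 39, 23) [0.4102 0.1802 0.013 ]
top 244.5 [213.5 277.6] [17.7 18.2] (48, 29, 18, 19) [0.3787 0.269  0.013 ]
top 435.5 [177.8 275.1] [23.3 24.2] (9, 24, 25, 24) [0.3838 0.3436 0.013 ]
(array([ 0.41008439,  0.31997423, -0.10650072]), np.float64(0.08696390313383262))
```

```bash
python3 -m inch '[{"dx":2,"dy":3,"dz":2,"wz":0.12,"fingers":0},{"dx":4,"dy":6,"dz":4,"wz":0.24,"fingers":0},{"dx":6,"dy":9,"dz":6,"wz":0.36,"fingers":0},{"dx":8,"dy":12,"dz":8,"wz":0.48,"fingers":0},{"dx":10,"dy":15,"dz":10,"wz":0.6,"fingers":0}]'
python3 -m inch '[{"dx":2,"dy":3.5,"wz":0.12,"fingers":0},{"dx":4,"dy":7,"wz":0.24,"fingers":0},{"dx":6,"dy":10.5,"wz":0.36,"fingers":0},{"dx":8,"dy":14,"wz":0.48,"fingers":0},{"dx":10,"dy":17,"wz":0.6,"fingers":0}]'
python3 - <<'E'
from h import *
s=manip.state();print(s["q"],s["force"]);q=s["tool_rot"];print(R.from_quat(np.r_[q[1:],q[0]]).as_matrix().round(3))
for p in((327,245),(300,260),(285,258),(245,228)):print("visor",onz("top",*p,.15).round(3))
E
```

```text
[-1.30156263e+00  1.24456276e-01  1.65153050e+00  5.72875419e-06
  1.36750106e+00 -8.26011884e-02] [ 0.60908343  0.66248022 -0.06020467]
[[-0.     0.939  0.345]
 [ 0.002  0.345 -0.939]
 [-1.     0.    -0.002]]
visor [0.441 0.038 0.15 ]
visor [0.413 0.087 0.15 ]
visor [0.417 0.115 0.15 ]
visor [0.471 0.188 0.15 ]invalid input
invalid input
```

```bash
python3 -m inch '[{"dx":2,"dy":3,"dz":2,"wx":0,"wy":0,"wz":0.12,"fingers":0},{"dx":4,"dy":6,"dz":4,"wx":0,"wy":0,"wz":0.24,"fingers":0},{"dx":6,"dy":9,"dz":6,"wx":0,"wy":0,"wz":0.36,"fingers":0},{"dx":8,"dy":12,"dz":8,"wx":0,"wy":0,"wz":0.48,"fingers":0},{"dx":10,"dy":15,"dz":10,"wx":0,"wy":0,"wz":0.6,"fingers":0}]'
```

```text
clock: 0.52
ee_pos: [0.3244, -0.4585, 0.3316]
tool_rot: [0.674, 0.214, 0.674, -0.213]
force: [0.8, -0.7, 0.1]
gripper_width: 0.3
```

```bash
python3 -m inch '[{"dx":10,"dy":18,"dz":0,"wx":0,"wy":0,"wz":0.62,"fingers":0},{"dx":10,"dy":18,"dz":0,"wx":0,"wy":0,"wz":0.62,"fingers":0},{"dx":10,"dy":18,"dz":0,"wx":0,"wy":0,"wz":0.62,"fingers":0},{"dx":10,"dy":18,"dz":0,"wx":0,"wy":0,"wz":0.62,"fingers":0},{"dx":10,"dy":18,"dz":0,"wx":0,"wy":0,"wz":0.62,"fingers":0}]'
python3 -m inch '[{"dx":10,"dy":18,"dz":0,"wx":0,"wy":0,"wz":0,"fingers":0},{"dx":10,"dy":18,"dz":0,"wx":0,"wy":0,"wz":0,"fingers":0},{"dx":10,"dy":18,"dz":0,"wx":0,"wy":0,"wz":0,"fingers":0},{"dx":10,"dy":18,"dz":0,"wx":0,"wy":0,"wz":0,"fingers":0},{"dx":10,"dy":18,"dz":0,"wx":0,"wy":0,"wz":0,"fingers":0}]'
```

```text
clock: 0.93
ee_pos: [0.4244, -0.278, 0.331]
tool_rot: [0.707, -0.002, 0.707, 0.003]
force: [0.7, 0.2, -0.4]
gripper_width: 0.003
clock: 1.35
ee_pos: [0.5244, -0.0979, 0.331]
tool_rot: [0.707, -0.0, 0.707, 0.001]
force: [0.8, -0.7, -0.3]
gripper_width: -0.005
```

```bash
python3 -m inch '[{"dx":2.2,"dy":3.8,"dz":-4,"wx":0,"wy":0,"wz":0,"fingers":0},{"dx":2.2,"dy":3.8,"dz":-8,"wx":0,"wy":0,"wz":0,"fingers":0},{"dx":2.2,"dy":3.8,"dz":-12,"wx":0,"wy":0,"wz":0,"fingers":0},{"dx":2.2,"dy":3.8,"dz":-16,"wx":0,"wy":0,"wz":0,"fingers":0},{"dx":2.2,"dy":3.8,"dz":-19,"wx":0,"wy":0,"wz":0,"fingers":0}]'
python3 -m inch '[{"dx":0,"dy":0,"dz":-4,"wx":0,"wy":0,"wz":0,"fingers":0},{"dx":0,"dy":0,"dz":-6,"wx":0,"wy":0,"wz":0,"fingers":0},{"dx":0,"dy":0,"dz":-7,"wx":0,"wy":0,"wz":0,"fingers":0}]'
python3 - <<'E'
from h import *
s=snap("scene","s1");t=snap("top","t1")
cv2.imwrite("pics/c1.png",np.hstack([cv2.resize(s[170:270,265:385],(480,400),interpolation=2),cv2.resize(t[150:250,310:390],(320,400),interpolation=2)]))
p=manip.state()["ee_pos"];print(p,proj("scene",p),proj("top",p))
E
```

```text
clock: 1.77
ee_pos: [0.5451, -0.0612, 0.1384]
tool_rot: [0.707, -0.001, 0.708, 0.001]
force: [0.8, -0.9, -0.5]
gripper_width: -0.0
clock: 2.02
ee_pos: [0.5424, -0.0614, 0.0662]
tool_rot: [0.704, 0.0, 0.71, 0.001]
force: [-0.5, 0.0, -0.3]
gripper_width: 0.001
[ 0.54425292 -0.06182863  0.06899276] [331.03367637 205.02614391] [373.22851705 197.08496147]
```

View pics/c1.png

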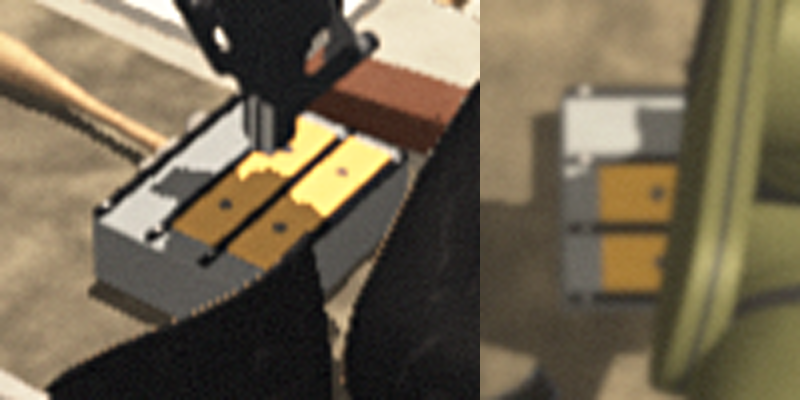

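The crop shows the shut fingertips at about (330,207) over the far plate, matching the predicted (331,205). The far lane is empty. Next I press down gently.

```bash
python3 -m inch '[{"dx":0,"dy":0,"dz":-1.4,"wx":0,"wy":0,"wz":0,"fingers":0},{"dx":0,"dy":0,"dz":-1.7,"wx":0,"wy":0,"wz":0,"fingers":0},{"dx":0,"dy":0,"dz":-1.8,"wx":0,"wy":0,"wz":0,"fingers":0},{"dx":0,"dy":0,"dz":-1.8,"wx":0,"wy":0,"wz":0,"fingers":0}]'
for i in 1 2; do :; done
python3 -m inch '[{"dx":0,"dy":0,"dz":-0.2,"wx":0,"wy":0,"wz":0,"fingers":0},{"dx":0,"dy":0,"dz":-0.2,"wx":0,"wy":0,"wz":0,"fingers":0}]'
```

```text
clock: 2.45
ee_pos: [0.5469, -0.0624, 0.0549]
tool_rot: [0.708, -0.0, 0.706, 0.0]
force: [-1.1, -0.6, -0.2]
gripper_width: 0.001
clock: 2.62
ee_pos: [0.5466, -0.0623, 0.0523]
tool_rot: [0.708, -0.0, 0.707, 0.0]
force: [-0.2, -0.4, -0.5]
gripper_width: -0.006
```

```bash
python3 -m inch '[{"dx":0,"dy":0,"dz":-0.2,"wx":0,"wy":0,"wz":0,"fingers":0},{"dx":0,"dy":0,"dz":-0.2,"wx":0,"wy":0,"wz":0,"fingers":0}]'
python3 -m inch '[{"dx":0,"dy":0,"dz":-0.15,"wx":0,"wy":0,"wz":0,"fingers":0},{"dx":0,"dy":0,"dz":-0.15,"wx":0,"wy":0,"wz":0,"fingers":0}]'
```

```text
clock: 2.78
ee_pos: [0.5459, -0.0622, 0.0494]
tool_rot: [0.707, -0.0, 0.707, 0.0]
force: [-0.2, 0.4, -0.9]
gripper_width: 0.002
clock: 2.95
ee_pos: [0.5468, -0.0623, 0.049]
tool_rot: [0.708, -0.0, 0.707, 0.0]
force: [-0.9, 0.8, 3.7]
gripper_width: -0.0
```

```bash
python3 -m inch '[{"dx":0,"dy":0,"dz":-0.06,"wx":0,"wy":0,"wz":0,"fingers":0},{"dx":0,"dy":0.5,"dz":-0.06,"wx":0,"wy":0,"wz":0,"fingers":0},{"dx":0,"dy":1.0,"dz":-0.06,"wx":0,"wy":0,"wz":0,"fingers":0},{"dx":0,"dy":1.5,"dz":-0.06,"wx":0,"wy":0,"wz":0,"fingers":0},{"dx":0,"dy":2,"dz":-0.06,"wx":0,"wy":0,"wz":0,"fingers":0}]'
python3 - <<'E'
from h import *
s=snap("scene","s2")
cv2.imwrite("pics/c2.png",cv2.resize(s[170:270,265:385],(600,500),interpolation=2))
E
```

```text
clock: 3.37
ee_pos: [0.547, -0.0429, 0.049]
tool_rot: [0.708, -0.001, 0.706, -0.0]
force: [-2.6, -3.8, 7.5]
gripper_width: -0.001
```

View pics/c2.png

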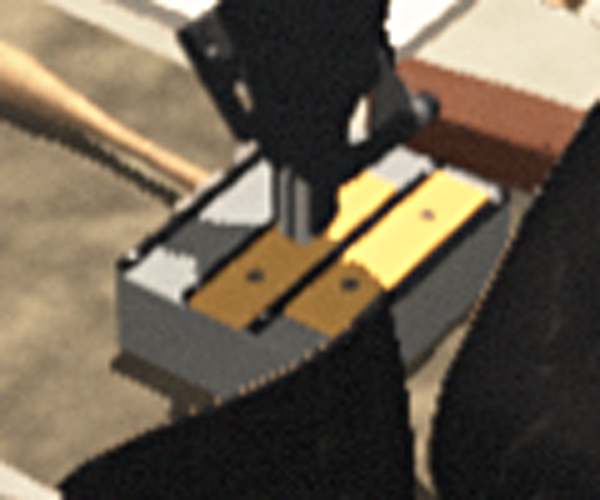

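The plate slid along with the fingertip; its front end is now at the rack's front edge, about (240,325) in the crop. I'll carry on.

```bash
python3 -m inch '[{"dx":0,"dy":0.5,"dz":0,"wx":0,"wy":0,"wz":0,"fingers":0},{"dx":0,"dy":1.0,"dz":0,"wx":0,"wy":0,"wz":0,"fingers":0},{"dx":0,"dy":1.5,"dz":0,"wx":0,"wy":0,"wz":0,"fingers":0},{"dx":0,"dy":2,"dz":0,"wx":0,"wy":0,"wz":0,"fingers":0},{"dx":0,"dy":2.5,"dz":0,"wx":0,"wy":0,"wz":0,"fingers":0}]'
python3 -m inch '[{"dx":0,"dy":0.5,"dz":0,"wx":0,"wy":0,"wz":0,"fingers":0},{"dx":0,"dy":1.0,"dz":0,"wx":0,"wy":0,"wz":0,"fingers":0},{"dx":0,"dy":1.5,"dz":0,"wx":0,"wy":0,"wz":0,"fingers":0},{"dx":0,"dy":2,"dz":0,"wx":0,"wy":0,"wz":0,"fingers":0},{"dx":0,"dy":2,"dz":0,"wx":0,"wy":0,"wz":0,"fingers":0}]'
python3 -m inch '[{"dx":0,"dy":0,"dz":1,"wx":0,"wy":0,"wz":0,"fingers":0},{"dx":0,"dy":0,"dz":3,"wx":0,"wy":0,"wz":0,"fingers":4.5},{"dx":0,"dy":2,"dz":6,"wx":0,"wy":0,"wz":0,"fingers":4.5},{"dx":0,"dy":3.7,"dz":6,"wx":0,"wy":0,"wz":0,"fingers":4.5},{"dx":0,"dy":3.7,"dz":6,"wx":0,"wy":0,"wz":0,"fingers":4.5}]'
python3 - <<'E'
from h import *
s=snap("scene","s3");t=snap("top","t3")
cv2.imwrite("pics/c3.png",np.hstack([cv2.resize(s[170:270,265:385],(480,400),interpolation=2),cv2.resize(t[150:250,310:390],(320,400),interpolation=2)]))
E
```

```text
clock: 3.83
ee_pos: [0.5469, -0.0178, 0.049]
tool_rot: [0.708, -0.001, 0.707, -0.0]
force: [-2.6, -3.0, 8.1]
gripper_width: -0.001
clock: 4.25
ee_pos: [0.5469, 0.003, 0.049]
tool_rot: [0.708, -0.001, 0.707, 0.0]
force: [-2.4, 0.3, 8.1]
gripper_width: 0.001
clock: 4.67
ee_pos: [0.5476, 0.0416, 0.1103]
tool_rot: [0.709, -0.001, 0.705, 0.001]
force: [-0.3, -0.6, -1.1]
gripper_width: 0.525
```

View pics/c3.png

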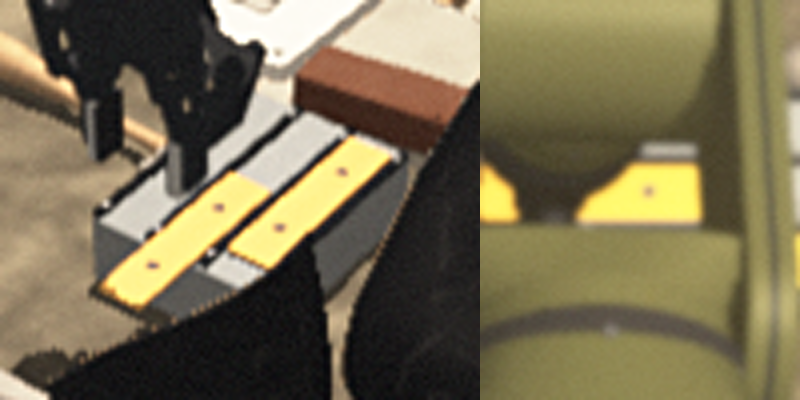

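The far plate now sticks out well past the front, with its front end at crop (120,290). The open fingers are above it. I'll measure the plate's centre.

```bash
cat > pl.py <<'E'
from h import *
def plates(n,im,roi,z=.049,lo=(15,90,90)):
    x0,y0,x1,y1=roi;m=cv2.inRange(cv2.cvtColor(im[y0:y1,x0:x1],cv2.COLOR_BGR2HSV),lo,(38,255,255))
    m=cv2.morphologyEx(m,cv2.MORPH_CLOSE,np.ones((3,3)))
    for c in cv2.findContours(m,0,2)[0]:
        if cv2.contourArea(c)<60: continue
        W=np.array([onz(n,*(p[0]+[x0,y0]),z)[:2] for p in c]).astype(np.float32)
        r=cv2.minAreaRect(W*1000);b=cv2.boxPoints(r)
        print(n,cv2.contourArea(c),"c",np.round(r[0],1),"size",np.round(r[1],1),"ang",round(r[2],1),b.round(0).tolist())
E
python3 - <<'E'
from pl import *
plates("scene",cv2.imread("pics/s3.png"),(280,190,365,250))
E
```

```text
scene 974.5 c [526.5 -21.2] size [189.4  68.4] ang 89.7 [[492.0, -116.0], [560.0, -116.0], [561.0, 73.0], [493.0, 74.0]]
```

```bash
python3 -m inch '[{"dx":0,"dy":-0.2,"dz":-3,"wx":0,"wy":0,"wz":0,"fingers":4.5},{"dx":0,"dy":-0.2,"dz":-5.5,"wx":0,"wy":0,"wz":0,"fingers":4.5},{"dx":0,"dy":-0.2,"dz":-6.5,"wx":0,"wy":0,"wz":0,"fingers":4.5},{"dx":0,"dy":-0.2,"dz":-7.0,"wx":0,"wy":0,"wz":0,"fingers":4.5},{"dx":0,"dy":-0.2,"dz":-7.0,"wx":0,"wy":0,"wz":0,"fingers":4.5}]'
python3 -m inch '[{"dx":0,"dy":0,"dz":0,"wx":0,"wy":0,"wz":0,"fingers":4.5}]'
```

```text
clock: 5.18
ee_pos: [0.5446, 0.0374, 0.0355]
tool_rot: [0.706, -0.0, 0.708, 0.0]
force: [-0.9, -0.4, 0.1]
gripper_width: 0.526
clock: 5.27
ee_pos: [0.5464, 0.0375, 0.0377]
tool_rot: [0.707, -0.0, 0.707, 0.0]
force: [-0.2, -0.2, 0.5]
gripper_width: 0.527
```

```bash
python3 -m inch '[{"dx":0,"dy":0,"dz":0,"wx":0,"wy":0,"wz":0,"fingers":2},{"dx":0,"dy":0,"dz":0,"wx":0,"wy":0,"wz":0,"fingers":2},{"dx":0,"dy":0,"dz":0,"wx":0,"wy":0,"wz":0,"fingers":2},{"dx":0,"dy":0,"dz":0,"wx":0,"wy":0,"wz":0,"fingers":2},{"dx":0,"dy":0,"dz":0,"wx":0,"wy":0,"wz":0,"fingers":2}]'
python3 -m inch '[{"dx":0,"dy":0,"dz":0.3,"wx":0,"wy":0,"wz":0,"fingers":2},{"dx":0,"dy":0,"dz":0.6,"wx":0,"wy":0,"wz":0,"fingers":2},{"dx":0,"dy":0,"dz":1.2,"wx":0,"wy":0,"wz":0,"fingers":2},{"dx":0,"dy":0,"dz":2,"wx":0,"wy":0,"wz":0,"fingers":2},{"dx":0,"dy":0,"dz":3,"wx":0,"wy":0,"wz":0,"fingers":2}]'
python3 -m inch '[{"dx":0,"dy":0.5,"dz":3,"wx":0,"wy":0,"wz":0,"fingers":2},{"dx":0,"dy":1,"dz":6,"wx":0,"wy":0,"wz":0,"fingers":2},{"dx":0,"dy":1,"dz":9,"wx":0,"wy":0,"wz":0,"fingers":2},{"dx":0,"dy":1,"dz":12,"wx":0,"wy":0,"wz":0,"fingers":2},{"dx":0,"dy":1,"dz":15,"wx":0,"wy":0,"wz":0,"fingers":2}]'
python3 - <<'E'
from h import *
s=snap("scene","s4")
p=manip.state()["ee_pos"];u=proj("scene",p).astype(int);print(p,u)
c=s[u[1]-60:u[1]+60,u[0]-80:u[0]+80]
cv2.imwrite("pics/c4.png",cv2.resize(c,(800,600),interpolation=2))
E
```

```text
clock: 5.68
ee_pos: [0.5469, 0.0377, 0.0389]
tool_rot: [0.708, -0.001, 0.706, 0.0]
force: [-2.5, -1.2, 6.4]
gripper_width: 0.302
clock: 6.1
ee_pos: [0.5455, 0.0379, 0.0674]
tool_rot: [0.707, -0.0, 0.707, 0.0]
force: [-0.3, 0.5, -1.3]
gripper_width: 0.306
clock: 6.52
ee_pos: [0.5458, 0.048, 0.2197]
tool_rot: [0.708, -0.0, 0.707, 0.0]
force: [1.3, -0.2, -0.9]
gripper_width: 0.301
[0.54933307 0.04792073 0.2276176 ] [296 166]
```

View pics/c4.png

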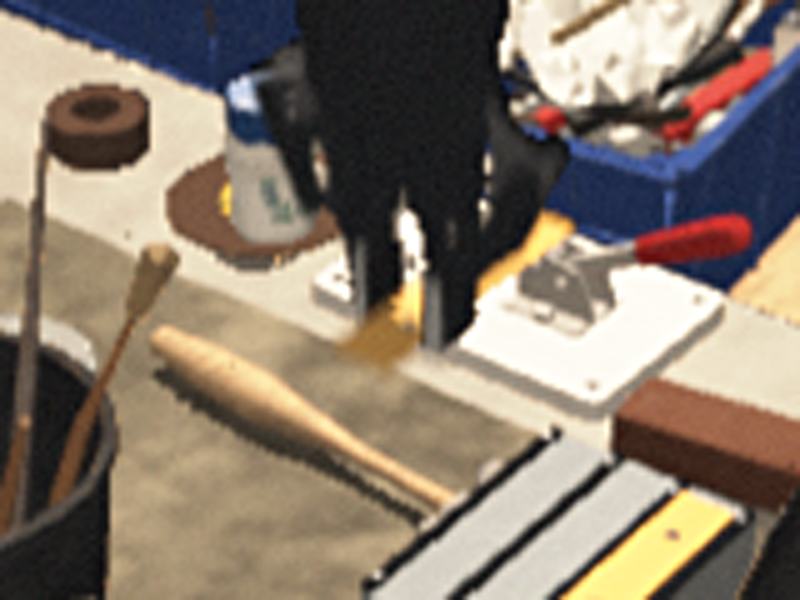

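The plate is held between the fingers, front end at crop (365,355). Before carrying it past the pot I'll check the stick tips and the plate's tilt.

Run:
```python
from h import *
for a in((152,145),(247,160),(235,130),(185,108),(138,125)):
    for b in((215,85),(330,62),(318,113),(308,22),(263,8)):
        p,r=tri(("scene",*a),("top",*b))
        if r<.02: print(a,b,p.round(3),round(r,4))
s=manip.state();q=s["tool_rot"];M=R.from_quat(np.r_[q[1:],q[0]]).as_matrix();p=s["ee_pos"]
for g in(-.0934,.033):
    w=p+np.array([0,g,.0095]);u=proj("scene",w);print("expected end",(u-[296-80,166-60])*5)
```

```text
(152, 145) (263, 8) [0.848 0.154 0.221] 0.0018
(247, 160) (318, 113) [0.671 0.058 0.201] 0.0011
(235, 130) (330, 62) [0.735 0.034 0.241] 0.0197
(185, 108) (215, 85) [0.643 0.206 0.389] 0.0113
(185, 108) (308, 22) [0.796 0.083 0.287] 0.0182
expected end [545.08580976 179.49629818]
expected end [345.79712738 322.15089132]
```

```bash
python3 -m inch '[{"dx":0,"dy":3,"dz":1,"wx":0,"wy":0,"wz":-0.12,"fingers":2},{"dx":0,"dy":6,"dz":2,"wx":0,"wy":0,"wz":-0.24,"fingers":2},{"dx":0,"dy":9,"dz":3,"wx":0,"wy":0,"wz":-0.36,"fingers":2},{"dx":0,"dy":12,"dz":3,"wx":0,"wy":0,"wz":-0.48,"fingers":2},{"dx":0,"dy":15,"dz":3,"wx":0,"wy":0,"wz":-0.6,"fingers":2}]'
python3 -m inch '[{"dx":0,"dy":3,"dz":0,"wx":0,"wy":0,"wz":-0.12,"fingers":2},{"dx":0,"dy":6,"dz":0,"wx":0,"wy":0,"wz":-0.24,"fingers":2},{"dx":0,"dy":9,"dz":0,"wx":0,"wy":0,"wz":-0.36,"fingers":2},{"dx":0,"dy":12,"dz":0,"wx":0,"wy":0,"wz":-0.48,"fingers":2},{"dx":0,"dy":15,"dz":0,"wx":0,"wy":0,"wz":-0.6,"fingers":2}]'
python3 -m inch '[{"dx":2,"dy":0,"dz":0,"wx":0,"wy":0,"wz":-0.04,"fingers":2},{"dx":4,"dy":0,"dz":-1,"wx":0,"wy":0,"wz":-0.04,"fingers":2},{"dx":6,"dy":0,"dz":-3,"wx":0,"wy":0,"wz":-0.04,"fingers":2},{"dx":6,"dy":0,"dz":-5,"wx":0,"wy":0,"wz":-0.04,"fingers":2},{"dx":6,"dy":0,"dz":-7,"wx":0,"wy":0,"wz":-0.04,"fingers":2}]'
python3 -m inch '[{"dx":0,"dy":0,"dz":0,"wx":0,"wy":0,"wz":0,"fingers":2},{"dx":0,"dy":0,"dz":0,"wx":0,"wy":0,"wz":0,"fingers":2}]'
python3 - <<'E'
from h import *
s=snap("scene","s5");t=snap("top","t5")
cv2.imwrite("pics/c5.png",np.hstack([cv2.resize(s[230:320,130:230],(500,450),interpolation=2),cv2.resize(t[130:220,120:180],(300,450),interpolation=2)]))
st=manip.state();q=st["tool_rot"];print(st["ee_pos"],R.from_quat(np.r_[q[1:],q[0]]).as_matrix().round(3))
E
```

```text
clock: 6.98
ee_pos: [0.5463, 0.1993, 0.2494]
tool_rot: [0.676, 0.211, 0.674, -0.21]
force: [1.2, -0.5, -1.3]
gripper_width: 0.301
clock: 7.4
ee_pos: [0.5457, 0.3494, 0.248]
tool_rot: [0.583, 0.401, 0.582, -0.4]
force: [1.2, 0.6, -1.7]
gripper_width: 0.301
clock: 7.82
ee_pos: [0.6071, 0.3479, 0.1771]
tool_rot: [0.576, 0.411, 0.575, -0.41]
force: [-1.2, 0.8, -1.2]
gripper_width: 0.303
clock: 7.98
ee_pos: [0.6052, 0.3474, 0.176]
tool_rot: [0.575, 0.41, 0.576, -0.411]
force: [-0.2, 0.1, -1.4]
gripper_width: 0.302
[0.60658016 0.34818915 0.17929311] [[ 0.002  0.945  0.326]
 [ 0.001  0.326 -0.945]
 [-1.     0.003 -0.   ]]
```

View pics/c5.png

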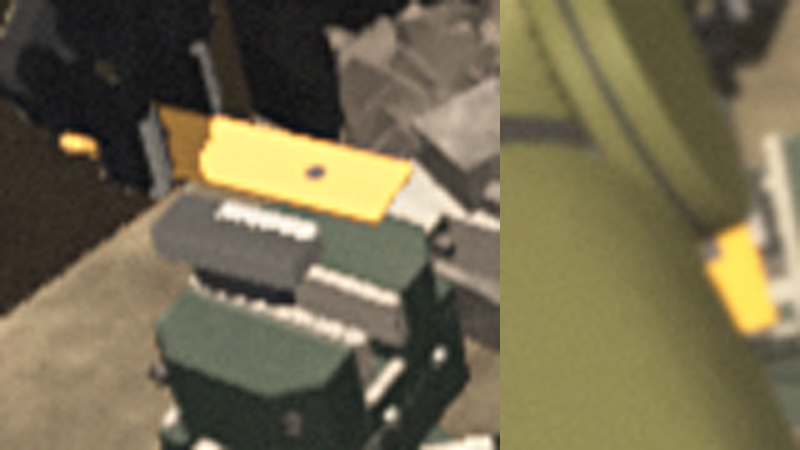

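The plate is level above the stake. Its near end is at scene crop (397,191) and top crop (759,329). I'll triangulate it and compare.

Run:
```python
from h import *
p,r=tri(("scene",130+397/5,230+191/5),("top",120+259/5,130+329/5));print("near end",p.round(4),r)
d=np.array([.945,.326]);e=p[:2]+d*.06;print("centre by end",e, "grip-centre",(manip.state()["ee_pos"][:2]-e)@d)
# dot at crop (316,171): 
print("dot",onz("scene",130+316/5,230+171/5,.191))
b=onz("scene",130+412/5,230+160/5,.191)[:2];c=onz("scene",130+382/5,230+222/5,.191)[:2];print("end mid",(b+c)/2,(b+c)/2+.06*d, "lateral",np.cross(d,(b+c)/2-manip.state()["ee_pos"][:2]))
# direction by right-hand long edge of plate in scene: (213,118)->(412,160)
b,c=[onz("scene",130+u/5,230+v/5,.191) for u,v in((213,118),(412,160))];print(np.degrees(np.arctan2(*(b-c)[:2][::-1])))
```

```text
near end [0.5248 0.3147 0.1778] 0.00036149779130733385
centre by end [0.58147126 0.33421331] grip-centre 0.028284034259425397
dot [0.54216918 0.33264752 0.191     ]
end mid [0.51379272 0.3232261 ] [0.57049272 0.3427861 ] lateral 0.006658625675515017
20.246817277812102<stdin>:6: DeprecationWarning: Arrays of 2-dimensional vectors are deprecated. Use arrays of 3-dimensional vectors instead. (deprecated in NumPy 2.0)
```

```bash
python3 -m inch '[{"dx":0.2,"dy":0.1,"dz":-1.5,"wx":0,"wy":0,"wz":0,"fingers":2},{"dx":0.2,"dy":0.1,"dz":-2.4,"wx":0,"wy":0,"wz":0,"fingers":2},{"dx":0.2,"dy":0.1,"dz":-2.8,"wx":0,"wy":0,"wz":0,"fingers":2},{"dx":0.2,"dy":0.1,"dz":-2.8,"wx":0,"wy":0,"wz":0,"fingers":2},{"dx":0.2,"dy":0.1,"dz":-2.8,"wx":0,"wy":0,"wz":0,"fingers":2}]'
python3 -m inch '[{"dx":0,"dy":0,"dz":-0.2,"wx":0,"wy":0,"wz":0,"fingers":2},{"dx":0,"dy":0,"dz":-0.2,"wx":0,"wy":0,"wz":0,"fingers":2}]'
python3 -m inch '[{"dx":0,"dy":0,"dz":-0.2,"wx":0,"wy":0,"wz":0,"fingers":2},{"dx":0,"dy":0,"dz":-0.2,"wx":0,"wy":0,"wz":0,"fingers":2}]'
```

```text
clock: 8.5
ee_pos: [0.6076, 0.3487, 0.1485]
tool_rot: [0.575, 0.41, 0.576, -0.411]
force: [-0.3, 0.9, -1.6]
gripper_width: 0.301
clock: 8.67
ee_pos: [0.6081, 0.3489, 0.1474]
tool_rot: [0.576, 0.411, 0.576, -0.41]
force: [0.3, 0.1, -1.4]
gripper_width: 0.302
clock: 8.83
ee_pos: [0.6079, 0.3488, 0.1452]
tool_rot: [0.576, 0.411, 0.576, -0.411]
force: [-0.3, -0.1, -2.3]
gripper_width: 0.301
```

```bash
python3 -m inch '[{"dx":0,"dy":0,"dz":-0.1,"wx":0,"wy":0,"wz":0,"fingers":2},{"dx":0,"dy":0,"dz":-0.15,"wx":0,"wy":0,"wz":0,"fingers":2}]'
python3 -m inch '[{"dx":0,"dy":0,"dz":-0.1,"wx":0,"wy":0,"wz":0,"fingers":2},{"dx":0,"dy":0,"dz":-0.15,"wx":0,"wy":0,"wz":0,"fingers":2}]'
```

```text
clock: 9.0
ee_pos: [0.608, 0.3488, 0.1437]
tool_rot: [0.576, 0.411, 0.576, -0.411]
force: [0.6, 0.8, -0.2]
gripper_width: 0.3
clock: 9.17
ee_pos: [0.6081, 0.3489, 0.143]
tool_rot: [0.576, 0.411, 0.576, -0.41]
force: [-2.0, -0.3, 3.2]
gripper_width: 0.305
```

```bash
python3 -m inch '[{"dx":0,"dy":0,"dz":-0.06,"wx":0,"wy":0,"wz":0,"fingers":2},{"dx":0,"dy":0,"dz":-0.06,"wx":0,"wy":0,"wz":0,"fingers":3.2},{"dx":0,"dy":0,"dz":-0.06,"wx":0,"wy":0,"wz":0,"fingers":4.5},{"dx":0,"dy":0,"dz":-0.06,"wx":0,"wy":0,"wz":0,"fingers":5},{"dx":0,"dy":0,"dz":0,"wx":0,"wy":0,"wz":0,"fingers":5}]'
python3 -m inch '[{"dx":0,"dy":0,"dz":2,"wx":0,"wy":0,"wz":0,"fingers":5},{"dx":0,"dy":0,"dz":5,"wx":0,"wy":0,"wz":0,"fingers":5},{"dx":0,"dy":0,"dz":9,"wx":0,"wy":0,"wz":0,"fingers":5},{"dx":-4,"dy":0,"dz":11,"wx":0,"wy":0,"wz":0,"fingers":5},{"dx":-6,"dy":-3,"dz":11,"wx":0,"wy":0,"wz":0,"fingers":5}]'
python3 -m inch '[{"dx":0,"dy":-4,"dz":0,"wx":0,"wy":0,"wz":0.12,"fingers":0},{"dx":0,"dy":-8,"dz":0,"wx":0,"wy":0,"wz":0.24,"fingers":0},{"dx":0,"dy":-12,"dz":0,"wx":0,"wy":0,"wz":0.36,"fingers":0},{"dx":0,"dy":-16,"dz":0,"wx":0,"wy":0,"wz":0.48,"fingers":0},{"dx":0,"dy":-20,"dz":0,"wx":0,"wy":0,"wz":0.6,"fingers":0}]'
python3 - <<'E'
from pl import *
s=snap("scene","s6");t=snap("top","t6")
cv2.imwrite("pics/c6.png",np.hstack([cv2.resize(s[230:320,130:230],(400,360),interpolation=2),cv2.resize(t[130:220,120:220],(400,360),interpolation=2)]))
plates("scene",s,(130,230,240,330),.152);plates("top",t,(120,130,220,225),.152)
E
```

```text
clock: 9.58
ee_pos: [0.6078, 0.3487, 0.1417]
tool_rot: [0.576, 0.41, 0.576, -0.411]
force: [-0.1, 0.4, -1.0]
gripper_width: 0.584
clock: 10.0
ee_pos: [0.549, 0.3228, 0.2589]
tool_rot: [0.577, 0.413, 0.575, -0.406]
force: [-0.3, -0.6, 1.8]
gripper_width: 0.588
clock: 10.42
ee_pos: [0.5476, 0.12, 0.2523]
tool_rot: [0.671, 0.223, 0.671, -0.223]
force: [1.0, 0.8, -0.6]
gripper_width: -0.002
scene 869.0 c [581.1 337.9] size [123.3  47.6] ang 24.9 [[515.0, 334.0], [535.0, 290.0], [647.0, 342.0], [627.0, 385.0]]
top 304.0 c [579.7 259.2] size [145.7  44. ] ang 1.1 [[506.0, 280.0], [507.0, 236.0], [653.0, 239.0], [652.0, 283.0]]
top 1716.0 c [594.1 326.7] size [140.1 116.8] ang 19.2 [[509.0, 359.0], [547.0, 249.0], [679.0, 295.0], [641.0, 405.0]]
```

View pics/c6.png

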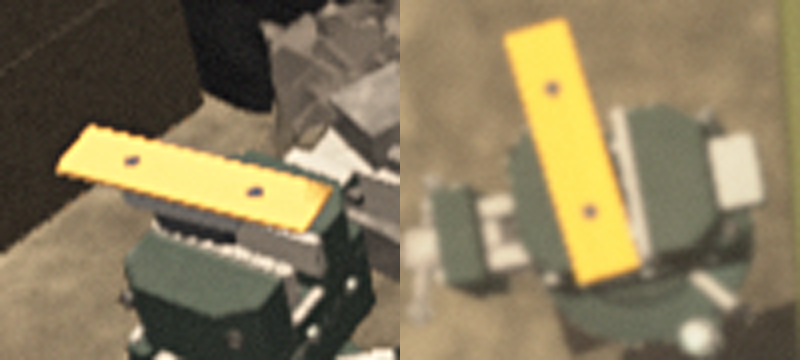

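The first plate lies flat and in line on the stake, with its dots at top crop (551,88) and (590,211). Now the second plate, the near lane.

```bash
python3 -m inch '[{"dx":-1,"dy":-4,"dz":0,"wx":0,"wy":0,"wz":0.12,"fingers":0},{"dx":-2,"dy":-8,"dz":0,"wx":0,"wy":0,"wz":0.24,"fingers":0},{"dx":-3,"dy":-12,"dz":0,"wx":0,"wy":0,"wz":0.36,"fingers":0},{"dx":-3.8,"dy":-15,"dz":0,"wx":0,"wy":0,"wz":0.48,"fingers":0},{"dx":-3.8,"dy":-18.2,"dz":0,"wx":0,"wy":0,"wz":0.6,"fingers":0}]'
python3 -m inch '[{"dx":0,"dy":0,"dz":-4,"wx":0,"wy":0,"wz":0.04,"fingers":0},{"dx":0,"dy":0,"dz":-8,"wx":0,"wy":0,"wz":0.04,"fingers":0},{"dx":0,"dy":0,"dz":-12,"wx":0,"wy":0,"wz":0.04,"fingers":0},{"dx":0,"dy":0,"dz":-16,"wx":0,"wy":0,"wz":0.04,"fingers":0},{"dx":0,"dy":0,"dz":-18.5,"wx":0,"wy":0,"wz":0.04,"fingers":0}]'
python3 -m inch '[{"dx":0,"dy":0,"dz":0,"wx":0,"wy":0,"wz":0,"fingers":0},{"dx":0,"dy":0,"dz":0,"wx":0,"wy":0,"wz":0,"fingers":0},{"dx":0,"dy":0,"dz":0,"wx":0,"wy":0,"wz":0,"fingers":0}]'
python3 - <<'E'
from h import *
t=cv2.imread("pics/t6.png")
a=onz("top",157.75,152,.152);b=onz("top",167.5,182.75,.152);print("plate1 centre top",(a+b)/2,np.degrees(np.arctan2(*(a-b)[:2][::-1])))
a=onz("scene",130+132/4,230+161/4,.152);b=onz("scene",130+256/4,230+191/4,.152);print("scene",(a+b)/2,np.degrees(np.arctan2(*(a-b)[:2][::-1])))
st=manip.state();q=st["tool_rot"];print(st["ee_pos"],R.from_quat(np.r_[q[1:],q[0]]).as_matrix()[:,2].round(3))
E
```

```text
clock: 10.93
ee_pos: [0.5091, -0.0595, 0.2523]
tool_rot: [0.707, 0.024, 0.707, -0.024]
force: [1.5, 0.1, -0.1]
gripper_width: -0.002
clock: 11.35
ee_pos: [0.5077, -0.0577, 0.0629]
tool_rot: [0.705, 0.012, 0.709, -0.011]
force: [0.0, 0.4, -0.3]
gripper_width: 0.001
clock: 11.6
ee_pos: [0.5118, -0.0586, 0.0693]
tool_rot: [0.708, 0.011, 0.706, -0.012]
force: [0.6, 1.3, 0.7]
gripper_width: -0.004
plate1 centre top [0.58141044 0.33975468 0.152     ] 18.661883592820043
scene [0.5796893 0.3399955 0.152    ] 18.790155328626227
[ 0.51179554 -0.05857064  0.06928223] [ 0.999 -0.033  0.003]
```

```bash
python3 -m inch '[{"dx":-0.1,"dy":-0.3,"dz":-1,"wx":0,"wy":0,"wz":0.033,"fingers":0},{"dx":-0.1,"dy":-0.3,"dz":-1.5,"wx":0,"wy":0,"wz":0.033,"fingers":0},{"dx":-0.1,"dy":-0.3,"dz":-1.7,"wx":0,"wy":0,"wz":0.033,"fingers":0},{"dx":-0.1,"dy":-0.3,"dz":-1.7,"wx":0,"wy":0,"wz":0.033,"fingers":0},{"dx":-0.1,"dy":-0.3,"dz":-1.8,"wx":0,"wy":0,"wz":0.033,"fingers":0}]'
python3 -m inch '[{"dx":0,"dy":0,"dz":-0.15,"wx":0,"wy":0,"wz":0,"fingers":0},{"dx":0,"dy":0,"dz":-0.15,"wx":0,"wy":0,"wz":0,"fingers":0}]'
```

```text
clock: 12.02
ee_pos: [0.5101, -0.0616, 0.0505]
tool_rot: [0.708, -0.0, 0.706, -0.0]
force: [-0.2, -1.3, 0.8]
gripper_width: -0.002
clock: 12.18
ee_pos: [0.5102, -0.0617, 0.0491]
tool_rot: [0.708, -0.0, 0.706, -0.0]
force: [-0.2, -0.1, 3.9]
gripper_width: -0.001
```

```bash
python3 -m inch '[{"dx":0,"dy":0,"dz":-0.07,"wx":0,"wy":0,"wz":0,"fingers":0},{"dx":0,"dy":0.5,"dz":-0.07,"wx":0,"wy":0,"wz":0,"fingers":0},{"dx":0,"dy":1.0,"dz":-0.07,"wx":0,"wy":0,"wz":0,"fingers":0},{"dx":0,"dy":1.5,"dz":-0.07,"wx":0,"wy":0,"wz":0,"fingers":0},{"dx":0,"dy":2,"dz":-0.07,"wx":0,"wy":0,"wz":0,"fingers":0}]'
python3 -m inch '[{"dx":0,"dy":0.5,"dz":0,"wx":0,"wy":0,"wz":0,"fingers":0},{"dx":0,"dy":1.0,"dz":0,"wx":0,"wy":0,"wz":0,"fingers":0},{"dx":0,"dy":1.5,"dz":0,"wx":0,"wy":0,"wz":0,"fingers":0},{"dx":0,"dy":2,"dz":0,"wx":0,"wy":0,"wz":0,"fingers":0},{"dx":0,"dy":2.5,"dz":0,"wx":0,"wy":0,"wz":0,"fingers":0}]'
python3 -m inch '[{"dx":0,"dy":0.5,"dz":0,"wx":0,"wy":0,"wz":0,"fingers":0},{"dx":0,"dy":1.0,"dz":0,"wx":0,"wy":0,"wz":0,"fingers":0},{"dx":0,"dy":1.5,"dz":0,"wx":0,"wy":0,"wz":0,"fingers":0},{"dx":0,"dy":2,"dz":0,"wx":0,"wy":0,"wz":0,"fingers":0},{"dx":0,"dy":2,"dz":0,"wx":0,"wy":0,"wz":0,"fingers":0}]'
python3 -m inch '[{"dx":0,"dy":0,"dz":1,"wx":0,"wy":0,"wz":0,"fingers":0},{"dx":0,"dy":0,"dz":3,"wx":0,"wy":0,"wz":0,"fingers":4.3},{"dx":0,"dy":2,"dz":6,"wx":0,"wy":0,"wz":0,"fingers":4.3},{"dx":0,"dy":3.5,"dz":6,"wx":0,"wy":0,"wz":0,"fingers":4.3},{"dx":0,"dy":3.5,"dz":6,"wx":0,"wy":0,"wz":0,"fingers":4.3}]'
python3 - <<'E'
from h import *
s=snap("scene","s7")
cv2.imwrite("pics/c7.png",cv2.resize(s[150:270,265:385],(600,600),interpolation=2))
E
```

```text
clock: 12.6
ee_pos: [0.5109, -0.0421, 0.049]
tool_rot: [0.708, -0.001, 0.706, -0.001]
force: [-1.2, -1.9, 6.5]
gripper_width: 0.001
clock: 13.02
ee_pos: [0.5106, -0.0171, 0.049]
tool_rot: [0.708, -0.001, 0.706, -0.001]
force: [-1.7, -2.8, 7.7]
gripper_width: 0.005
clock: 13.43
ee_pos: [0.5105, 0.0037, 0.049]
tool_rot: [0.708, -0.0, 0.706, 0.0]
force: [-2.2, 0.6, 8.8]
gripper_width: -0.0
clock: 13.85
ee_pos: [0.5108, 0.04, 0.1099]
tool_rot: [0.709, -0.0, 0.705, 0.001]
force: [0.3, 0.7, -0.9]
gripper_width: 0.508
```

View pics/c7.png

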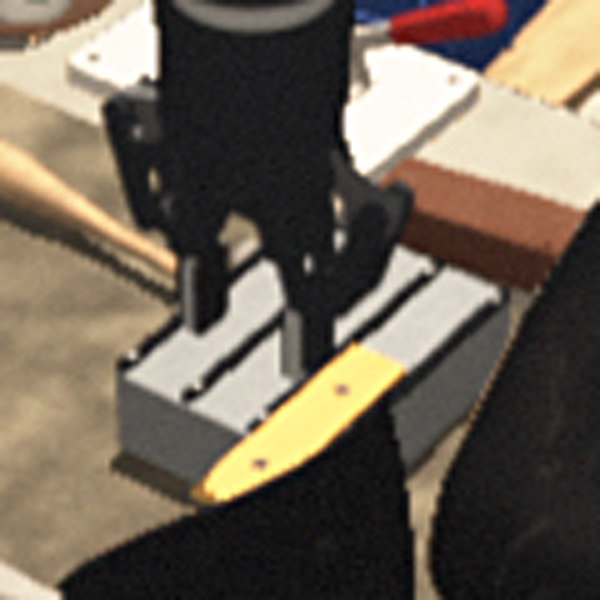

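The second plate sticks out, with dots at crop (342,390) and (260,463). I'll measure its offset against the first plate, then grip it.

```bash
python3 - <<'E'
from h import *
f=lambda u,v,k,o:onz("scene",u/k+o[0],v/k+o[1],.049)[:2]
print("p1",(f(219,208,4,(265,170))+f(152,265,4,(265,170)))/2,"p2",(f(342,390,5,(265,150))+f(260,463,5,(265,150)))/2)
E
python3 -m inch '[{"dx":0,"dy":-0.2,"dz":-3,"wx":0,"wy":0,"wz":0,"fingers":4.3},{"dx":0,"dy":-0.2,"dz":-5.5,"wx":0,"wy":0,"wz":0,"fingers":4.3},{"dx":0,"dy":-0.2,"dz":-6.5,"wx":0,"wy":0,"wz":0,"fingers":4.3},{"dx":0,"dy":-0.2,"dz":-6.8,"wx":0,"wy":0,"wz":0,"fingers":4.3},{"dx":0,"dy":-0.2,"dz":-6.8,"wx":0,"wy":0,"wz":0,"fingers":4.3}]'
python3 -m inch '[{"dx":0,"dy":0,"dz":0,"wx":0,"wy":0,"wz":0,"fingers":4.3},{"dx":0,"dy":0,"dz":0,"wx":0,"wy":0,"wz":0,"fingers":4.3},{"dx":0,"dy":0,"dz":0,"wx":0,"wy":0,"wz":0,"fingers":4.3}]'
```

```text
p1 [0.54351029 0.01122193] p2 [0.5072302  0.00993558]
clock: 14.32
ee_pos: [0.5092, 0.0359, 0.0379]
tool_rot: [0.707, 0.0, 0.707, -0.0]
force: [2.7, -0.2, -1.0]
gripper_width: 0.504
clock: 14.57
ee_pos: [0.5091, 0.0361, 0.039]
tool_rot: [0.707, -0.0, 0.707, -0.0]
force: [1.1, -0.7, 0.4]
gripper_width: 0.503
```

```bash
python3 -m inch '[{"dx":0,"dy":0,"dz":0.15,"wx":0,"wy":0,"wz":0,"fingers":4.3},{"dx":0,"dy":0,"dz":0.15,"wx":0,"wy":0,"wz":0,"fingers":2},{"dx":0,"dy":0,"dz":0.15,"wx":0,"wy":0,"wz":0,"fingers":2},{"dx":0,"dy":0,"dz":0.15,"wx":0,"wy":0,"wz":0,"fingers":2},{"dx":0,"dy":0,"dz":0.15,"wx":0,"wy":0,"wz":0,"fingers":2}]'
python3 -m inch '[{"dx":0,"dy":0,"dz":0,"wx":0,"wy":0,"wz":0,"fingers":2},{"dx":0,"dy":0,"dz":0.3,"wx":0,"wy":0,"wz":0,"fingers":2},{"dx":0,"dy":0,"dz":0.8,"wx":0,"wy":0,"wz":0,"fingers":2},{"dx":0,"dy":0,"dz":1.6,"wx":0,"wy":0,"wz":0,"fingers":2},{"dx":0,"dy":0,"dz":3,"wx":0,"wy":0,"wz":0,"fingers":2}]'
python3 -m inch '[{"dx":0,"dy":0,"dz":3,"wx":0,"wy":0,"wz":0,"fingers":2},{"dx":0,"dy":0,"dz":6,"wx":0,"wy":0,"wz":0,"fingers":2},{"dx":1,"dy":1,"dz":10,"wx":0,"wy":0,"wz":0,"fingers":2},{"dx":2,"dy":1,"dz":14,"wx":0,"wy":0,"wz":0,"fingers":2},{"dx":3.6,"dy":1,"dz":18,"wx":0,"wy":0,"wz":0,"fingers":2}]'
```

```text
clock: 14.98
ee_pos: [0.5091, 0.0365, 0.0408]
tool_rot: [0.707, -0.0, 0.707, 0.0]
force: [-1.2, -0.3, 2.4]
gripper_width: 0.302
clock: 15.4
ee_pos: [0.5077, 0.0366, 0.0695]
tool_rot: [0.706, 0.0, 0.708, 0.0]
force: [-0.2, -0.3, -1.3]
gripper_width: 0.302
clock: 15.82
ee_pos: [0.5438, 0.047, 0.2513]
tool_rot: [0.707, -0.0, 0.707, 0.0]
force: [0.9, -0.2, -1.6]
gripper_width: 0.302
```

```bash
python3 -m inch '[{"dx":0,"dy":3,"dz":0,"wx":0,"wy":0,"wz":-0.12,"fingers":2},{"dx":0,"dy":6,"dz":0,"wx":0,"wy":0,"wz":-0.24,"fingers":2},{"dx":0,"dy":9,"dz":0,"wx":0,"wy":0,"wz":-0.36,"fingers":2},{"dx":0,"dy":12,"dz":0,"wx":0,"wy":0,"wz":-0.48,"fingers":2},{"dx":0,"dy":15,"dz":0,"wx":0,"wy":0,"wz":-0.6,"fingers":2}]'
python3 -m inch '[{"dx":0,"dy":3,"dz":0,"wx":0,"wy":0,"wz":-0.12,"fingers":2},{"dx":0,"dy":6,"dz":0,"wx":0,"wy":0,"wz":-0.24,"fingers":2},{"dx":0,"dy":9,"dz":0,"wx":0,"wy":0,"wz":-0.36,"fingers":2},{"dx":0,"dy":12,"dz":0,"wx":0,"wy":0,"wz":-0.48,"fingers":2},{"dx":0,"dy":15.2,"dz":0,"wx":0,"wy":0,"wz":-0.6,"fingers":2}]'
python3 -m inch '[{"dx":2,"dy":0,"dz":0,"wx":0,"wy":0,"wz":-0.04,"fingers":2},{"dx":4,"dy":0,"dz":-1,"wx":0,"wy":0,"wz":-0.04,"fingers":2},{"dx":6.4,"dy":0,"dz":-3,"wx":0,"wy":0,"wz":-0.04,"fingers":2},{"dx":6.4,"dy":0,"dz":-5,"wx":0,"wy":0,"wz":-0.04,"fingers":2},{"dx":6.4,"dy":0,"dz":-7,"wx":0,"wy":0,"wz":-0.04,"fingers":2}]'
python3 -m inch '[{"dx":0,"dy":0,"dz":0,"wx":0,"wy":0,"wz":0,"fingers":2},{"dx":0,"dy":0,"dz":0,"wx":0,"wy":0,"wz":0,"fingers":2},{"dx":0,"dy":0,"dz":0,"wx":0,"wy":0,"wz":0,"fingers":2},{"dx":0,"dy":0,"dz":0,"wx":0,"wy":0,"wz":0,"fingers":2}]'
python3 - <<'E'
from h import *
snap("scene","s8")
st=manip.state();q=st["tool_rot"];print(st["ee_pos"],R.from_quat(np.r_[q[1:],q[0]]).as_matrix()[:,2].round(3))
E
```

```text
clock: 16.23
ee_pos: [0.5442, 0.1978, 0.2495]
tool_rot: [0.675, 0.211, 0.675, -0.211]
force: [-0.2, 0.1, -1.0]
gripper_width: 0.3
clock: 16.65
ee_pos: [0.5442, 0.3498, 0.2493]
tool_rot: [0.582, 0.401, 0.582, -0.401]
force: [0.9, 0.4, -1.5]
gripper_width: 0.294
clock: 17.07
ee_pos: [0.6095, 0.3484, 0.1783]
tool_rot: [0.575, 0.411, 0.575, -0.411]
force: [0.0, -0.0, -2.3]
gripper_width: 0.3
clock: 17.4
ee_pos: [0.6093, 0.349, 0.1816]
tool_rot: [0.576, 0.412, 0.575, -0.41]
force: [0.3, 0.0, -0.3]
gripper_width: 0.297
[0.60935421 0.34900998 0.18160841] [ 0.325 -0.946 -0.   ]
```

```bash
python3 -m inch '[{"dx":0,"dy":0,"dz":-1.2,"wx":0,"wy":0,"wz":0,"fingers":2},{"dx":0,"dy":0,"dz":-2.2,"wx":0,"wy":0,"wz":0,"fingers":2},{"dx":0,"dy":0,"dz":-2.7,"wx":0,"wy":0,"wz":0,"fingers":2},{"dx":0,"dy":0,"dz":-2.8,"wx":0,"wy":0,"wz":0,"fingers":2},{"dx":0,"dy":0,"dz":-2.8,"wx":0,"wy":0,"wz":0,"fingers":2}]'
python3 -m inch '[{"dx":0,"dy":0,"dz":-0.1,"wx":0,"wy":0,"wz":0,"fingers":2},{"dx":0,"dy":0,"dz":-0.1,"wx":0,"wy":0,"wz":0,"fingers":2},{"dx":0,"dy":0,"dz":-0.1,"wx":0,"wy":0,"wz":0,"fingers":2}]'
```

```text
clock: 17.87
ee_pos: [0.6084, 0.3489, 0.1521]
tool_rot: [0.575, 0.411, 0.576, -0.411]
force: [-2.1, -0.9, 7.2]
gripper_width: 0.3
clock: 18.12
ee_pos: [0.6086, 0.349, 0.152]
tool_rot: [0.575, 0.411, 0.576, -0.41]
force: [-3.7, -1.3, 8.4]
gripper_width: 0.303
```

Run:
```python
from h import *
s=snap("scene","s9");t=snap("top","t9")
cv2.imwrite("pics/c9.png",cv2.resize(s[240:315,125:225],(800,600),interpolation=2))
```

```text
(no output)
```

View pics/c9.png

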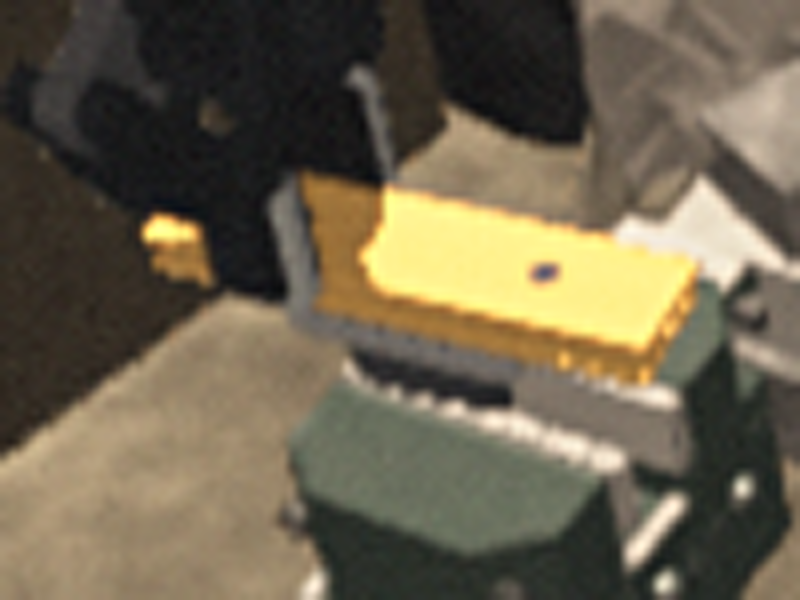

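The near ends of the two plates are already in contact at crop (655,370), with the plates aligned. I'll release here.

```bash
python3 -m inch '[{"dx":0,"dy":0,"dz":0.05,"wx":0,"wy":0,"wz":0,"fingers":2.5},{"dx":0,"dy":0,"dz":0.05,"wx":0,"wy":0,"wz":0,"fingers":3},{"dx":0,"dy":0,"dz":0.05,"wx":0,"wy":0,"wz":0,"fingers":4},{"dx":0,"dy":0,"dz":0.05,"wx":0,"wy":0,"wz":0,"fingers":5},{"dx":0,"dy":0,"dz":0.05,"wx":0,"wy":0,"wz":0,"fingers":5}]'
python3 -m inch '[{"dx":0,"dy":0,"dz":2,"wx":0,"wy":0,"wz":0,"fingers":5},{"dx":0,"dy":0,"dz":5,"wx":0,"wy":0,"wz":0,"fingers":5},{"dx":0,"dy":0,"dz":9,"wx":0,"wy":0,"wz":0,"fingers":5},{"dx":-4,"dy":0,"dz":10,"wx":0,"wy":0,"wz":0,"fingers":6},{"dx":-8,"dy":0,"dz":10,"wx":0,"wy":0,"wz":0,"fingers":7}]'
python3 -m inch '[{"dx":-4,"dy":0,"dz":0,"wx":0,"wy":0,"wz":0.12,"fingers":7},{"dx":-8,"dy":-2,"dz":0,"wx":0,"wy":0,"wz":0.24,"fingers":7},{"dx":-12,"dy":-3,"dz":0,"wx":0,"wy":0,"wz":0.36,"fingers":7},{"dx":-14,"dy":-6,"dz":0,"wx":0,"wy":0,"wz":0.48,"fingers":7},{"dx":-14,"dy":-10,"dz":0,"wx":0,"wy":0,"wz":0.6,"fingers":7}]'
python3 - <<'E'
from pl import *
s=snap("scene","s10");t=snap("top","t10")
cv2.imwrite("pics/c10.png",np.hstack([cv2.resize(s[240:330,130:230],(400,360),interpolation=2),cv2.resize(t[130:220,120:220],(400,360),interpolation=2)]))
cv2.imwrite("pics/c10b.png",np.hstack([cv2.resize(s[290:450,200:400],(400,320),interpolation=2),cv2.resize(t[220:380,110:280],(340,320),interpolation=2)]))
E
```

```text
clock: 18.63
ee_pos: [0.6081, 0.3482, 0.1494]
tool_rot: [0.575, 0.41, 0.576, -0.411]
force: [0.6, -0.6, -0.2]
gripper_width: 0.584
clock: 19.05
ee_pos: [0.5309, 0.3492, 0.2555]
tool_rot: [0.576, 0.414, 0.574, -0.409]
force: [-0.6, 1.1, 0.8]
gripper_width: 0.814
clock: 19.47
ee_pos: [0.3847, 0.2512, 0.2495]
tool_rot: [0.671, 0.221, 0.672, -0.221]
force: [1.5, 0.2, 0.1]
gripper_width: 0.82
```

View pics/c10.png

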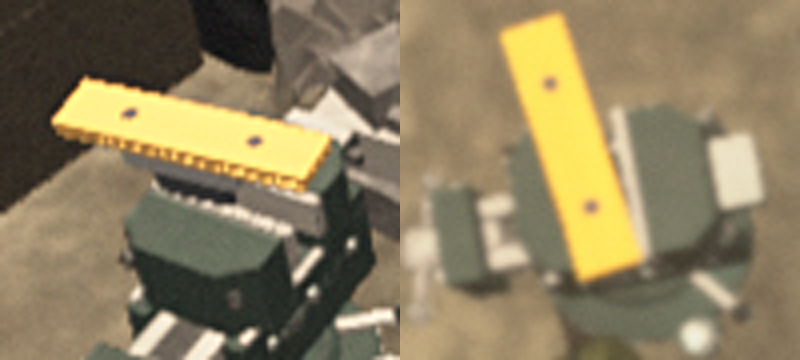

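View pics/c10b.png

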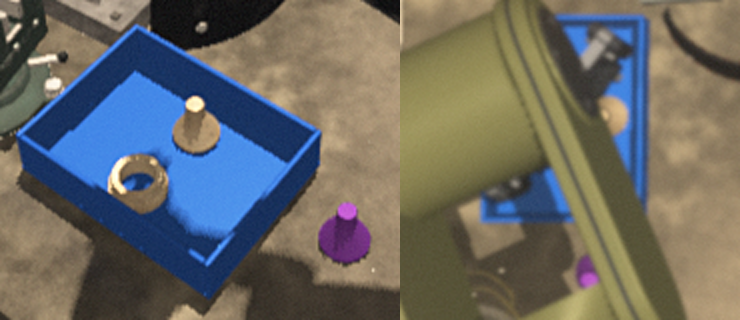

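Both plates are stacked flat and aligned, with dots at top crop (549,84) and (591,206). In the bin, the bronze ring at crop (138,183), scene about (269,381), is the collar: it is open-ringed and matches the 52 mm flange. The cone at (195,130) is the sprue button, and the purple cone outside the bin is the look-alike. Next I measure the collar again.

Run:
```python
from h import *
a=onz("top",120+149/4,130+84/4,.156);b=onz("top",120+191/4,130+206/4,.156);print("plate2 top",(a+b)/2,np.degrees(np.arctan2(*(a-b)[:2][::-1])))
a=onz("scene",130+129/4,240+114/4,.156);b=onz("scene",130+254/4,240+141/4,.156);print("scene",(a+b)/2)
for f in("s0","s10"):
    im=cv2.imread(f"pics/{f}.png");x0,y0=245,340
    m=cv2.inRange(cv2.cvtColor(im[y0:410,x0:330],cv2.COLOR_BGR2HSV),(5,20,60),(35,255,255));m=cv2.morphologyEx(m,cv2.MORPH_CLOSE,np.ones((5,5)))
    for c in cv2.findContours(m,0,2)[0]:
        r=cv2.boundingRect(c)
        if 300<cv2.contourArea(c)<1000: print(f,cv2.contourArea(c),np.array(r)+[x0,y0,0,0])
u=proj("scene",[.383,.343,.005]);v=proj("scene",[.383,.343,.025]);print("expected",u,v)
st=manip.state();q=st["tool_rot"];print(st["ee_pos"],R.from_quat(np.r_[q[1:],q[0]]).as_matrix()[:,2].round(3))
```

```text
plate2 top [0.58255799 0.33883159 0.156     ] 20.021778516218692
scene [0.58085166 0.33944091 0.156     ]
s0 607.5 [254 367  30  29]
s0 400.0 [287 340  23  27]
s10 616.0 [254 367  30  30]
s10 398.0 [287 340  23  26]
expected [269.19675701 383.07749246] [268.45564904 376.24121022]
[0.38746782 0.24796235 0.24999126] [ 0.798 -0.603  0.001]
```

```bash
python3 -m inch '[{"dx":-0.3,"dy":3,"dz":0,"wx":0,"wy":0,"wz":0.12,"fingers":6.2},{"dx":-0.3,"dy":6,"dz":0,"wx":0,"wy":0,"wz":0.24,"fingers":6.2},{"dx":-0.3,"dy":9.4,"dz":0,"wx":0,"wy":0,"wz":0.36,"fingers":6.2},{"dx":-0.3,"dy":9.4,"dz":-3,"wx":0,"wy":0,"wz":0.48,"fingers":6.2},{"dx":-0.3,"dy":9.4,"dz":-6,"wx":0,"wy":0,"wz":0.6,"fingers":6.2}]'
python3 -m inch '[{"dx":0,"dy":0,"dz":-4,"wx":0,"wy":0,"wz":0.045,"fingers":6.2},{"dx":0,"dy":0,"dz":-8,"wx":0,"wy":0,"wz":0.045,"fingers":6.2},{"dx":0,"dy":0,"dz":-11,"wx":0,"wy":0,"wz":0.045,"fingers":6.2},{"dx":0,"dy":0,"dz":-12,"wx":0,"wy":0,"wz":0.045,"fingers":6.2},{"dx":0,"dy":0,"dz":-12,"wx":0,"wy":0,"wz":0.045,"fingers":6.2}]'
python3 -m inch '[{"dx":0,"dy":0,"dz":0,"wx":0,"wy":0,"wz":0,"fingers":6.2},{"dx":0,"dy":0,"dz":0,"wx":0,"wy":0,"wz":0,"fingers":6.2},{"dx":0,"dy":0,"dz":0,"wx":0,"wy":0,"wz":0,"fingers":6.2}]'
python3 - <<'E'
from h import *
s=snap("scene","s11")
st=manip.state();print(st["ee_pos"],st["gripper_width"],proj("scene",st["ee_pos"]))
cv2.imwrite("pics/c11.png",cv2.resize(s[315:415,215:335],(720,600),interpolation=2))
E
```

```text
clock: 19.98
ee_pos: [0.3868, 0.3477, 0.1918]
tool_rot: [0.708, 0.015, 0.706, -0.013]
force: [0.2, 0.7, -0.6]
gripper_width: 0.725
clock: 20.4
ee_pos: [0.3835, 0.3435, 0.0668]
tool_rot: [0.705, -0.001, 0.709, -0.003]
force: [-0.4, 0.1, 0.3]
gripper_width: 0.726
clock: 20.65
ee_pos: [0.3875, 0.3462, 0.0734]
tool_rot: [0.709, 0.002, 0.706, 0.0]
force: [0.4, 0.5, -0.7]
gripper_width: 0.725
[0.38722102 0.34606933 0.07316994] 0.7298083422845416 [263.43234649 358.94608575]
```

View pics/c11.png

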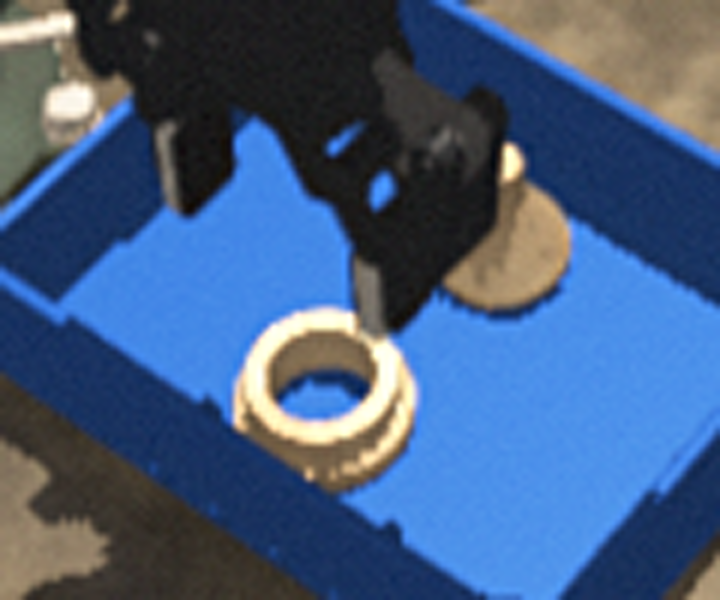

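The fingers straddle the collar's line, with tips at crop (185,212) and (375,332). The collar stands upright at (325,400) and the button is clear. I need about -4 mm in x and -3 mm in y, then I descend.

```bash
python3 -m inch '[{"dx":-0.4,"dy":-0.3,"dz":-1,"wx":0,"wy":0,"wz":0,"fingers":6.4},{"dx":-0.4,"dy":-0.3,"dz":-2.2,"wx":0,"wy":0,"wz":0,"fingers":6.4},{"dx":-0.4,"dy":-0.3,"dz":-3,"wx":0,"wy":0,"wz":0,"fingers":6.4},{"dx":-0.4,"dy":-0.3,"dz":-3.5,"wx":0,"wy":0,"wz":0,"fingers":6.4},{"dx":-0.4,"dy":-0.3,"dz":-3.5,"wx":0,"wy":0,"wz":0,"fingers":6.4}]'
python3 -m inch '[{"dx":0,"dy":0,"dz":0,"wx":0,"wy":0,"wz":0,"fingers":6.4},{"dx":0,"dy":0,"dz":0,"wx":0,"wy":0,"wz":0,"fingers":6.4}]'
```

```text
clock: 21.12
ee_pos: [0.3803, 0.3409, 0.0332]
tool_rot: [0.706, -0.0, 0.708, -0.002]
force: [-0.0, -0.5, -0.0]
gripper_width: 0.751
clock: 21.28
ee_pos: [0.3818, 0.342, 0.0355]
tool_rot: [0.707, 0.001, 0.707, -0.001]
force: [0.0, -0.1, 1.1]
gripper_width: 0.75
```

```bash
python3 -m inch '[{"dx":0,"dy":0,"dz":0,"wx":0,"wy":0,"wz":0,"fingers":6.4},{"dx":0,"dy":0,"dz":0,"wx":0,"wy":0,"wz":0,"fingers":6.4}]'
```

```text
clock: 21.45
ee_pos: [0.382, 0.3422, 0.036]
tool_rot: [0.707, 0.001, 0.707, -0.001]
force: [0.2, -0.2, 0.6]
gripper_width: 0.751
```

```bash
python3 -m inch '[{"dx":0.1,"dy":0.1,"dz":-1.2,"wx":0,"wy":0,"wz":0,"fingers":6.4},{"dx":0.1,"dy":0.1,"dz":-2.2,"wx":0,"wy":0,"wz":0,"fingers":6.4},{"dx":0.1,"dy":0.1,"dz":-2.7,"wx":0,"wy":0,"wz":0,"fingers":6.4},{"dx":0.1,"dy":0.1,"dz":-2.8,"wx":0,"wy":0,"wz":0,"fingers":6.4},{"dx":0.1,"dy":0.1,"dz":-2.8,"wx":0,"wy":0,"wz":0,"fingers":6.4}]'
python3 -m inch '[{"dx":0,"dy":0,"dz":-0.2,"wx":0,"wy":0,"wz":0,"fingers":6.4},{"dx":0,"dy":0,"dz":-0.2,"wx":0,"wy":0,"wz":0,"fingers":6.4}]'
python3 -m inch '[{"dx":0,"dy":0,"dz":-0.2,"wx":0,"wy":0,"wz":0,"fingers":6.4},{"dx":0,"dy":0,"dz":-0.2,"wx":0,"wy":0,"wz":0,"fingers":6.4}]'
```

```text
clock: 21.87
ee_pos: [0.3819, 0.3423, 0.0062]
tool_rot: [0.706, 0.0, 0.708, -0.001]
force: [0.3, 0.5, 0.9]
gripper_width: 0.753
clock: 22.03
ee_pos: [0.3827, 0.3429, 0.0054]
tool_rot: [0.707, 0.001, 0.707, -0.001]
force: [0.2, 0.1, 0.1]
gripper_width: 0.751
clock: 22.2
ee_pos: [0.3827, 0.3429, 0.0035]
tool_rot: [0.707, 0.001, 0.707, -0.001]
force: [-0.6, -0.1, -0.8]
gripper_width: 0.75
```

```bash
python3 -m inch '[{"dx":0,"dy":0,"dz":-0.15,"wx":0,"wy":0,"wz":0,"fingers":6.4},{"dx":0,"dy":0,"dz":-0.15,"wx":0,"wy":0,"wz":0,"fingers":6.4}]'
python3 -m inch '[{"dx":0,"dy":0,"dz":-0.15,"wx":0,"wy":0,"wz":0,"fingers":6.4},{"dx":0,"dy":0,"dz":-0.15,"wx":0,"wy":0,"wz":0,"fingers":6.4}]'
```

```text
clock: 22.37
ee_pos: [0.3826, 0.3429, 0.0019]
tool_rot: [0.707, 0.001, 0.707, -0.001]
force: [-0.6, 0.7, 0.6]
gripper_width: 0.751
clock: 22.53
ee_pos: [0.3825, 0.3428, 0.0003]
tool_rot: [0.707, 0.001, 0.707, -0.001]
force: [0.5, 0.3, -0.4]
gripper_width: 0.752
```

```bash
python3 -m inch '[{"dx":0,"dy":0,"dz":0,"wx":0,"wy":0,"wz":0,"fingers":5.4},{"dx":0,"dy":0,"dz":0,"wx":0,"wy":0,"wz":0,"fingers":4.6},{"dx":0,"dy":0,"dz":0,"wx":0,"wy":0,"wz":0,"fingers":4.6},{"dx":0,"dy":0,"dz":0,"wx":0,"wy":0,"wz":0,"fingers":4.6},{"dx":0,"dy":0,"dz":0,"wx":0,"wy":0,"wz":0,"fingers":4.6}]'
python3 -m inch '[{"dx":0,"dy":0,"dz":0.3,"wx":0,"wy":0,"wz":0,"fingers":4.6},{"dx":0,"dy":0,"dz":0.8,"wx":0,"wy":0,"wz":0,"fingers":4.6},{"dx":0,"dy":0,"dz":1.6,"wx":0,"wy":0,"wz":0,"fingers":4.6},{"dx":0,"dy":0,"dz":3,"wx":0,"wy":0,"wz":0,"fingers":4.6},{"dx":0,"dy":0,"dz":5,"wx":0,"wy":0,"wz":0,"fingers":4.6}]'
```

```text
clock: 22.95
ee_pos: [0.3837, 0.3437, 0.0025]
tool_rot: [0.708, 0.001, 0.707, -0.0]
force: [-2.0, -2.3, 10.5]
gripper_width: 0.563
clock: 23.37
ee_pos: [0.381, 0.3417, 0.0492]
tool_rot: [0.706, -0.0, 0.708, -0.002]
force: [-0.7, 0.8, -2.1]
gripper_width: 0.559
```

```bash
python3 -m inch '[{"dx":0,"dy":0,"dz":4,"wx":0,"wy":0,"wz":0,"fingers":4.6},{"dx":0,"dy":0,"dz":8,"wx":0,"wy":0,"wz":0,"fingers":4.6},{"dx":0,"dy":0,"dz":12,"wx":0,"wy":0,"wz":0,"fingers":4.6},{"dx":0,"dy":0,"dz":16,"wx":0,"wy":0,"wz":0,"fingers":4.6},{"dx":0,"dy":0,"dz":19,"wx":0,"wy":0,"wz":0,"fingers":4.6}]'
python3 -m inch '[{"dx":2,"dy":0,"dz":0,"wx":0,"wy":0,"wz":-0.12,"fingers":4.6},{"dx":4,"dy":0,"dz":0,"wx":0,"wy":0,"wz":-0.24,"fingers":4.6},{"dx":6,"dy":0,"dz":0,"wx":0,"wy":0,"wz":-0.36,"fingers":4.6},{"dx":8,"dy":0,"dz":0,"wx":0,"wy":0,"wz":-0.48,"fingers":4.6},{"dx":10,"dy":0,"dz":0,"wx":0,"wy":0,"wz":-0.6,"fingers":4.6}]'
python3 -m inch '[{"dx":2,"dy":0,"dz":0,"wx":0,"wy":0,"wz":-0.12,"fingers":4.6},{"dx":4,"dy":0,"dz":0,"wx":0,"wy":0,"wz":-0.24,"fingers":4.6},{"dx":6,"dy":0,"dz":0,"wx":0,"wy":0,"wz":-0.36,"fingers":4.6},{"dx":8,"dy":0,"dz":0,"wx":0,"wy":0,"wz":-0.48,"fingers":4.6},{"dx":10,"dy":-0.3,"dz":0,"wx":0,"wy":0,"wz":-0.6,"fingers":4.6}]'
python3 -m inch '[{"dx":0,"dy":0,"dz":-1,"wx":0,"wy":0,"wz":-0.04,"fingers":4.6},{"dx":0,"dy":0,"dz":-3,"wx":0,"wy":0,"wz":-0.04,"fingers":4.6},{"dx":0,"dy":0,"dz":-4,"wx":0,"wy":0,"wz":-0.04,"fingers":4.6},{"dx":0,"dy":0,"dz":-4,"wx":0,"wy":0,"wz":-0.04,"fingers":4.6},{"dx":0,"dy":0,"dz":-4,"wx":0,"wy":0,"wz":-0.04,"fingers":4.6}]'
python3 -m inch '[{"dx":0,"dy":0,"dz":0,"wx":0,"wy":0,"wz":0,"fingers":4.6},{"dx":0,"dy":0,"dz":0,"wx":0,"wy":0,"wz":0,"fingers":4.6},{"dx":0,"dy":0,"dz":0,"wx":0,"wy":0,"wz":0,"fingers":4.6}]'
python3 - <<'E'
from h import *
s=snap("scene","s12");st=manip.state();p=st["ee_pos"];print(p,proj("scene",p+[0,0,.0125]))
# collar silhouette (bronze) in hue, excluding plates by brightness: print component boxes
u=proj("scene",p+[0,0,.0125]).astype(int);h=cv2.cvtColor(s,cv2.COLOR_BGR2HSV)
print(u,h[u[1]-12:u[1]+16:3,u[0]].tolist())
E
```

```text
clock: 23.78
ee_pos: [0.3829, 0.3431, 0.2447]
tool_rot: [0.708, 0.002, 0.706, 0.0]
force: [1.1, 0.9, -1.3]
gripper_width: 0.561
clock: 24.2
ee_pos: [0.4831, 0.3426, 0.2404]
tool_rot: [0.675, 0.212, 0.675, -0.212]
force: [-0.1, 0.3, -1.9]
gripper_width: 0.556
clock: 24.62
ee_pos: [0.5831, 0.3399, 0.24]
tool_rot: [0.582, 0.401, 0.582, -0.402]
force: [0.3, 1.7, -2.5]
gripper_width: 0.561
clock: 25.03
ee_pos: [0.5817, 0.3396, 0.1992]
tool_rot: [0.575, 0.411, 0.576, -0.412]
force: [-0.3, -0.0, -3.2]
gripper_width: 0.564
clock: 25.28
ee_pos: [0.5831, 0.3403, 0.2021]
tool_rot: [0.575, 0.412, 0.575, -0.411]
force: [-0.2, 0.9, -2.6]
gripper_width: 0.558
[0.58297452 0.34020472 0.2018151 ] [170.52404975 246.38598211]
[170 246] [[17, 91, 101], [18, 91, 132], [17, 88, 136], [16, 95, 132], [17, 74, 48], [18, 93, 102], [18, 95, 147], [18, 93, 131], [17, 72, 88], [18, 61, 101]]
```

```bash
python3 -m inch '[{"dx":0,"dy":0,"dz":-1.5,"wx":0,"wy":0,"wz":0,"fingers":4.6},{"dx":0,"dy":0,"dz":-3,"wx":0,"wy":0,"wz":0,"fingers":4.6},{"dx":0,"dy":0,"dz":-3.8,"wx":0,"wy":0,"wz":0,"fingers":4.6},{"dx":0,"dy":0,"dz":-4.1,"wx":0,"wy":0,"wz":0,"fingers":4.6},{"dx":0,"dy":0,"dz":-4.1,"wx":0,"wy":0,"wz":0,"fingers":4.6}]'
python3 -m inch '[{"dx":0,"dy":0,"dz":-0.2,"wx":0,"wy":0,"wz":0,"fingers":4.6},{"dx":0,"dy":0,"dz":-0.2,"wx":0,"wy":0,"wz":0,"fingers":4.6}]'
python3 -m inch '[{"dx":0,"dy":0,"dz":-0.15,"wx":0,"wy":0,"wz":0,"fingers":4.6},{"dx":0,"dy":0,"dz":-0.15,"wx":0,"wy":0,"wz":0,"fingers":4.6}]'
```

```text
clock: 25.75
ee_pos: [0.5813, 0.3393, 0.1565]
tool_rot: [0.574, 0.41, 0.576, -0.413]
force: [-0.6, 1.1, -3.0]
gripper_width: 0.562
clock: 25.92
ee_pos: [0.5828, 0.34, 0.1576]
tool_rot: [0.575, 0.412, 0.575, -0.411]
force: [-0.5, -0.2, -2.5]
gripper_width: 0.562
clock: 26.08
ee_pos: [0.5829, 0.34, 0.1565]
tool_rot: [0.575, 0.412, 0.575, -0.411]
force: [-0.3, -0.7, -2.4]
gripper_width: 0.561
```

```bash
python3 -m inch '[{"dx":0,"dy":0,"dz":-0.15,"wx":0,"wy":0,"wz":0,"fingers":4.6},{"dx":0,"dy":0,"dz":-0.15,"wx":0,"wy":0,"wz":0,"fingers":4.6}]'
python3 -m inch '[{"dx":0,"dy":0,"dz":-0.1,"wx":0,"wy":0,"wz":0,"fingers":4.6},{"dx":0,"dy":0,"dz":-0.1,"wx":0,"wy":0,"wz":0,"fingers":4.6}]'
```

```text
clock: 26.25
ee_pos: [0.5826, 0.3399, 0.1545]
tool_rot: [0.575, 0.412, 0.575, -0.411]
force: [0.5, -0.4, -2.3]
gripper_width: 0.56
clock: 26.42
ee_pos: [0.5829, 0.3401, 0.1544]
tool_rot: [0.575, 0.412, 0.575, -0.411]
force: [-0.7, -1.2, 1.5]
gripper_width: 0.56
```

```bash
python3 -m inch '[{"dx":0,"dy":0,"dz":-0.05,"wx":0,"wy":0,"wz":0,"fingers":4.6},{"dx":0,"dy":0,"dz":-0.05,"wx":0,"wy":0,"wz":0,"fingers":5.2},{"dx":0,"dy":0,"dz":-0.05,"wx":0,"wy":0,"wz":0,"fingers":5.8},{"dx":0,"dy":0,"dz":-0.05,"wx":0,"wy":0,"wz":0,"fingers":6.8},{"dx":0,"dy":0,"dz":-0.05,"wx":0,"wy":0,"wz":0,"fingers":6.8}]'
python3 -m inch '[{"dx":0,"dy":0,"dz":1,"wx":0,"wy":0,"wz":0,"fingers":6.8},{"dx":0,"dy":0,"dz":4,"wx":0,"wy":0,"wz":0,"fingers":6.8},{"dx":0,"dy":0,"dz":8,"wx":0,"wy":0,"wz":0,"fingers":6.8},{"dx":-2,"dy":0,"dz":11,"wx":0,"wy":0,"wz":0,"fingers":6.8},{"dx":-6,"dy":0,"dz":11,"wx":0,"wy":0,"wz":0,"fingers":6.8}]'
python3 -m inch '[{"dx":-4,"dy":-1,"dz":0,"wx":0,"wy":0,"wz":0,"fingers":6.8},{"dx":-8,"dy":-3,"dz":0,"wx":0,"wy":0,"wz":0,"fingers":6.8},{"dx":-10,"dy":-6,"dz":0,"wx":0,"wy":0,"wz":0,"fingers":6.8},{"dx":-10,"dy":-10,"dz":0,"wx":0,"wy":0,"wz":0,"fingers":6.8},{"dx":-10,"dy":-13,"dz":0,"wx":0,"wy":0,"wz":0,"fingers":6.8}]'
python3 -m inch '[{"dx":0,"dy":0,"dz":0,"wx":0,"wy":0,"wz":0,"fingers":6.8},{"dx":0,"dy":0,"dz":0,"wx":0,"wy":0,"wz":0,"fingers":6.8},{"dx":0,"dy":0,"dz":0,"wx":0,"wy":0,"wz":0,"fingers":6.8}]'
python3 - <<'E'
from h import *
s=snap("scene","s13");t=snap("top","t13")
cv2.imwrite("pics/c13.png",np.vstack([np.hstack([cv2.resize(s[230:320,130:230],(400,360),interpolation=2),cv2.resize(t[130:220,120:220],(400,360),interpolation=2)]),np.hstack([cv2.resize(s[170:450,120:400],(240,240)),cv2.resize(t,(320,240)),np.zeros((240,240,3),np.uint8)])]))
print(manip.state()["ee_pos"],manip.state()["force"])
E
```

```text
clock: 26.83
ee_pos: [0.5826, 0.3399, 0.1528]
tool_rot: [0.575, 0.411, 0.575, -0.411]
force: [0.4, 0.0, 0.3]
gripper_width: 0.798
clock: 27.25
ee_pos: [0.5277, 0.3411, 0.273]
tool_rot: [0.577, 0.417, 0.572, -0.407]
force: [-0.1, 1.7, 2.2]
gripper_width: 0.793
clock: 27.67
ee_pos: [0.4211, 0.2086, 0.264]
tool_rot: [0.576, 0.411, 0.575, -0.41]
force: [1.4, 0.1, 0.2]
gripper_width: 0.798
clock: 27.92
ee_pos: [0.4229, 0.2102, 0.2638]
tool_rot: [0.575, 0.412, 0.575, -0.411]
force: [0.2, 0.7, 0.3]
gripper_width: 0.795
[0.422811   0.21065115 0.26328258] [ 0.31429182 -0.39546758  0.44404487]
```

View pics/c13.png

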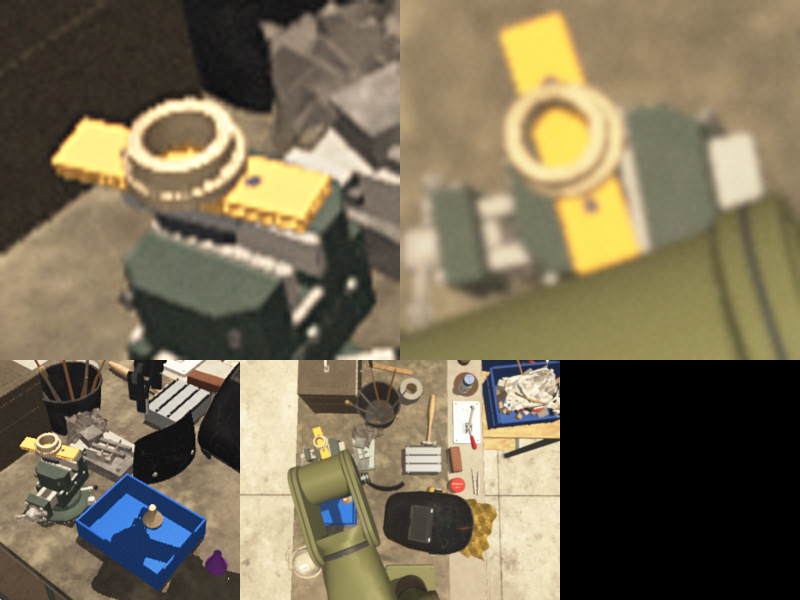

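The collar stands upright on the plates, with its flange centred near top crop (566,140). The button is still in the bin, and the rack and bystanders are unchanged. One last number, then I hand in.

Run:
```python
from h import *
print("collar top view",onz("top",120+166/4,130+140/4,.165),"scene",onz("scene",130+186/4,230+152/4,.168), manip.state()["clock"])
manip.close_job()
```

```text
collar top view [0.58265584 0.33793706 0.165     ] scene [0.57877851 0.34147391 0.168     ] 28.0167
the job is handed in; nothing more can be done
```

The job is done and handed in at about 28 s of the 210 s. No verdict is reported, so these are my own camera measurements.

- **Plates:** Two plates were in the rack; the far lane was empty. I pressed each one, slid it about 65 mm out past the front edge and gripped it by its sides. Both lie flat, one on the other, on the stake. The top plate's centre is about 2 mm from the stake's centre, and its direction is within about 2° of the stake's.
- **Collar:** It stands upright on the pile. The top view puts it about 2 mm from the stake's centre and the scene view about 3–4 mm, so the two views differ by about 5 mm. Both are well inside the 15 mm limit.
- **The rest:** In the last picture the sprue button is still in the bin, and the hammer, tin, polish bar and purple look-alike look unmoved. The gripper was clear of everything.
- **What disagreed:**
  - Triangulated heights came out 2–5 mm lower than the text gives, so I found contact by force instead.
  - The second plate met the first about 3 mm higher than expected. I released it there and it settled flat.

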